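# Take the bore size of a canted valve branch with a telescoping gauge

### The job

Take the bore size of the canted branch of the bronze Y-valve body with the larger of the two telescoping gauges, which hangs in the rack with its plungers locked in: put its head into the bore with the stop collar sitting square on the branch's face, slacken the knurled knob fully so that the plungers spring out against the bore wall, and tighten the knob fully again while it is still seated. Then draw the gauge out, still locked at that size, and hang it upright by its collar in the free slot of the rack. Let go of it and leave everything else where it is.

Things in the scene. Friction and masses are not known exactly. Their poses are not given: they have to be found in the camera images.
- gauge: The larger telescoping bore gauge, steel, about 0.31 kg, loose, hanging upright by its collar in one of the rack's two slots. Origin: centre of the underside of the stop collar (60 mm diameter, z 0 to 6 mm, with a 48 mm hub to z 14 mm); z points up the handle, plungers lie along y. Handle 15 mm diameter, z 16 to 70 mm; neck 9 mm; knob z 80 to 100 mm. Centre of mass within 10 mm of the origin.
- knob_mid (a point): Middle of the larger gauge's knurled lock knob, 20 mm in diameter and 20 mm tall, at the top of the handle, 90 mm above the collar's underside. The gauge can be carried by this knob, gripped by the fingertips along the handle's axis: in the air it then turns with the hand. Let go in the bore, the gauge stays seated by itself.
- head_mid (a point): Middle of the larger gauge's crosswise head, a tube 12 mm in diameter, 32 mm long along the gauge's y, 30 mm below the collar's underside (lowest point 36 mm below). Between head and collar: a 10 mm stem and, right under the collar, a centring spigot 36.4 mm in diameter and 10 mm deep whose lower 6 mm taper to 30 mm.
- lock (a joint): Lock knob of the larger gauge, rad: 0 = tight (start), 1.2 = fully slack, stops at both ends. Grows as the knob turns counter-clockwise seen from the knob end; needs up to 0.06 N m. With the collar on the branch's face, friction there (more with a light push along the axis) keeps the gauge from turning along. Below 0.3 the plungers are clamped where they are; they come free between 0.5 and 0.9.
- plunger (a joint): How far each plunger of the larger gauge stands out from its retracted place, m (both move alike, sprung outward, about 1 N each on a bore wall): 0 = retracted, ball tips 34 mm apart (start); 0.010 = fully out, tips 54 mm apart; touching the wall of the 40 mm bore about 0.003 (0.002 to 0.004 if the gauge sits off centre). Clamped, they hold where they are.
- port: The canted branch of the bronze Y-valve body, fixed. Origin: centre of its open mouth, in the plane of the flat ring face; z points out of the bore along its axis, 35 degrees from vertical, leaning towards the valve's -x (the robot's side); y is level. Bore 40 mm in diameter, 58 mm deep, with a 3 mm chamfer; ring face 46 to 70 mm in diameter. The mouth is 154 mm above the table.
- valve: The whole bronze Y-valve with its horizontal run up to 72 mm in diameter and 210 mm long along its x, in saddles on a steel plate 230 mm (x) by 120 mm, fixed. Origin: centre of the plate's underside; the branch's mouth lies at (-34, 0, 154) mm. Valve and rack may stand either way round, left or right of the robot's middle.
- rack: Aluminium gauge rack, 100 mm (x) by 220 mm (y), fixed. Origin: centre of its underside; open front towards -x. Top plate 8 mm thick, upper face at z = 85 mm, with two slots 41 mm wide, centred at y = +52 and -52 mm, open at the front edge x = -45 mm, closed at x = +12 mm. Below the plate 67 mm of free height back to x = +35 mm.
- slot_left (a point): Hanging place in the rack's slot at y = +52 mm: a point on the plate's upper face, at rack x = -10 mm, where the origin of a hanging gauge lies (collar on the plate, spigot in the slot). A gauge with plungers in can be lifted straight out; with plungers out as in the bore it goes in level from the front. Which gauge hangs in which slot varies.
- slot_right (a point): The same hanging place in the slot at y = -52 mm.
- small_gauge: The smaller gauge of the set, loose, hanging in the rack's other slot: collar 54 mm in diameter, top 66 mm above the collar's underside, knob 14 mm in diameter. Origin: centre of the collar's underside. Not to be used.
- micrometer: Outside micrometer lying flat between valve and rack, about 150 mm long, 20 mm high. Bystander.
- cap: Round bronze branch cap, 60 mm in diameter, 32 mm high, standing on the bench. Bystander.
- spanner: Wrench, 160 mm long, lying on the bench. Bystander.
- cleaner: White bottle, 56 mm in diameter, 150 mm high. Bystander.
Mind the look-alikes: they are no part of the job. What is shaped like the gauge but orange or turquoise is not meant. Several things have the shape of the rack; the one meant has the colours described above.

How it is judged:
By the outcome, as a careful person would: the job done as asked, in the order asked, and still so for the second after the job is handed in, with the robot touching nothing.
It also fails if it takes over 64 s, if anything falls off the work surface, if the arm or the gripper's body presses on something with over 40 N, if the wrist force passes 120 N, or if a joint passes its speed limit or range.

### The arm

A 6-joint arm with a two-finger parallel gripper is mounted at the origin on the work surface. World frame = base frame: x ahead of the robot, y to its left, z up, the work surface at z = 0. Lengths are in m, angles in rad, forces in N, time in s.
With the tool pointing down it reaches from about 0.325 to 0.775 m from the base axis. Payload 5.5 kg.
Tool frame: the origin (TCP) lies midway between the tips of the shut fingers; the grasp point (between the pads) lies 19 mm behind it; z points along the fingers, y is the direction in which the jaws open and shut (so a half turn about z gives the same grasp; the last joint's range is limited). The gripper opens to 85 mm and grips with 20 to 120 N. Pads are 22 mm wide; open, the fingers measure 114 mm over their backs; the gripper's body (76 mm by 85 mm) begins 54 mm behind the grasp point. The pads swing forward as they close: fully open they stand 13 mm farther back than shut.
Start: joints at [-1.185, 0.091, 1.231, -0, 1.82, -0.057], TCP at [0.257, -0.542, 0.231] pointing down, gripper open.
Joint ranges: [-2.87, 2.87], [-0.86, 2.18], [0.17, 2.46], [-1.51, 4.65], [0.06, 2.69], [-2.65, 2.65]. Speed limits (rad/s): [2.57, 2.57, 3.01, 3.14, 3.14, 3.14].

### API

Orientations are given as a rotation vector (axis times angle).
In Python, from cell import readout, read_camera, get_calibration, order gives the robot as it stands.
- The arm moves only by the tool jog_arm, never from a script. Its argument "moves" is one flat list of numbers, 4 for each row, row after row: the shift along the world's x, y, z in mm, then the turn about the world's z in degrees. In form: [x, y, z, turn, x, y, z, turn, ...]. A call has 1 to 20 rows; each row is the pose to reach, as a shift and turn from the pose measured when the call began; what a row does not reach only later rows make up. A row lasts 1/12 s, in which the tool goes at most 41.7 mm and 7.16 degrees, less where a joint would pass 70% of its speed; a pose out of reach is approached as far as the arm can. A call with a gripper value outside its range is refused whole. "gripper" is the opening, from -1 (shut) to 1 (fully open), set as the call begins (left out, the last holds). The fingers move at their own pace and stop on an object; the grip force is fixed at half the most. Time passes only in rows, so rows that repeat a pose let the fingers close. It gives the time, the measured TCP pose, the force and the opening at its end, in the units of the state.
- readout.state(): the state, without advancing time (a new reading comes with each control period).
- read_camera(name): name is "side" or "top"; returns the picture (384x512x3 uint8, red, green, blue); there is no depth.
- get_calibration(name): a dict with "fx", "fy", "cx", "cy" (pixels), "pose" (4x4, takes a point from camera to world coordinates). Camera axes: x right, y up, looking along -z (the intrinsics and any distortion apply to the point x, -y, -z); pixel columns grow to the right and rows downward; lengths in m; the calibration is good to about 2 mm. A picture is of the moment at which its call begins. get_calibration takes no time and is no camera call.
- order.job_done(): hands the job in, once; it reports no verdict.
The state is a dict: "t": time; "joint_pos": joint angles; "joint_vel": joint speeds; "tau": joint torques, N m; "eef_pos": TCP position; "eef_rot": TCP orientation; "contact_force": force on the tool from outside, world axes, zero at the start; "torque": the same for the moment, N m; "gripper_width": opening from 0.0 (shut) to 1.0 (fully open).
Only numpy, scipy, OpenCV 4.12 (cv2) and the standard library are available. Lean on these libraries where they do the work, as an engineer would, in place of code of your own. Each camera call takes 0.05 s, during which the arm holds its last target. There are 200 camera calls.

## Working session

There is one attempt and no reset: what is moved stays moved. The work goes in short steps, Python scripts to look and compute and a tool call to move; the robot and the scene stay as the last step left them, time stands still between calls to the robot, and variables do not carry over. Pictures are saved under pics/ and viewed, about 8 in all and at most 12, crops included, and the job is handed in when it is done.

Besides the shell and the picture viewer there is one more tool, called after "Call:" by a JSON object that holds its "op" and its "data". jog_arm: Moves the arm, as the interface text tells. Its arguments: {"type":"object","properties":{"moves":{"type":"array"},"gripper":{"type":"number"}},"required":["moves"]}

```bash
ls -la; mkdir -p pics
cat > h.py <<'E'
import numpy as np, cv2
from cell import readout, read_camera, get_calibration, order
def snap(name,fn,crop=None,scale=1):
    im=read_camera(name)
    np.save('pics/'+fn+'.npy',im)
    if crop: im=im[crop[1]:crop[3],crop[0]:crop[2]]
    im=cv2.resize(im,None,fx=scale,fy=scale,interpolation=cv2.INTER_CUBIC)
    cv2.imwrite('pics/'+fn+'.png',im[:,:,::-1]); return im
E
python3 - <<'E'
from h import *
a=snap('side','s0',scale=1.17); b=snap('top','t0',scale=1.17)
for n in('side','top'):
    c=get_calibration(n); print(n,{k:(np.round(v,4).tolist() if k=='pose' else v) for k,v in c.items()})
s=readout.state(); print(s)
E
```

```text
total 12
drwxr-xr-x  3 agent agent 4096 Dec  4 17:35 .
drwxr-xr-x 23 root  root  4096 Dec  4 17:35 ..
drwxr-xr-x  2 agent agent 4096 Dec  4 17:35 pics
side {'fx': 499.6880778801159, 'fy': 499.6880778801159, 'cx': 246.3220438139762, 'cy': 199.37818019430577, 'pose': [[0.9653, 0.1913, -0.1778, 0.3095], [-0.2611, 0.6852, -0.68, -0.9668], [-0.0083, 0.7028, 0.7113, 1.2591], [0.0, 0.0, 0.0, 1.0]]}
top {'fx': 375.2640508416872, 'fy': 375.2640508416872, 'cx': 249.9492720560351, 'cy': 189.57491205506304, 'pose': [[-0.0541, 0.9738, -0.2207, 0.3409], [-0.9985, -0.0523, 0.014, 0.1312], [0.0021, 0.2211, 0.9752, 1.2002], [0.0, 0.0, 0.0, 1.0]]}
{'t': 0.1, 'joint_pos': array([-1.18468392e+00,  9.18032346e-02,  1.23175744e+00,  2.16190159e-05,
        1.81977263e+00, -5.66950861e-02]), 'joint_vel': array([-2.28546149e-04, -2.96213958e-03, -1.65441785e-03,  9.46543770e-04,
       -3.67158354e-04,  1.11812482e-05]), 'tau': array([ 3.74960291e-03, -4.60217357e+01, -4.19219220e+01,  1.22820625e-04,
        1.05499016e-02,  1.04004980e-05]), 'eef_pos': array([ 0.2570041 , -0.54190605,  0.23025668]), 'eef_rot': array([-3.06322646e+00, -6.89521912e-01,  4.15612887e-04]), 'contact_force': array([ 0.66744937, -0.15779926, -0.15808268]), 'torque': array([ 0.00439062,  0.01128624, -0.02019576]), 'gripper_width': 0.9987390183057566}
```

View pics/s0.png

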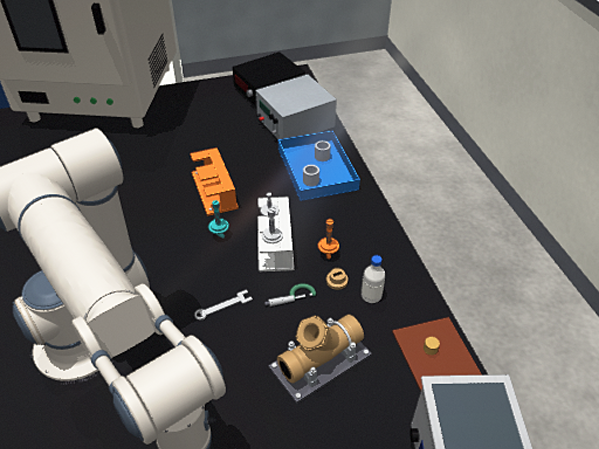

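View pics/t0.png

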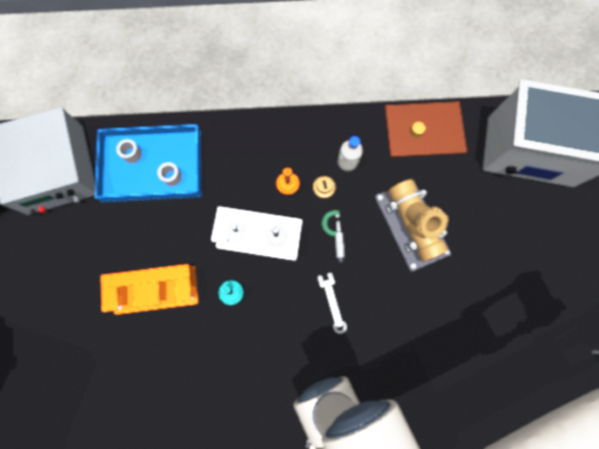

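Run:
```python
import numpy as np,cv2
s=np.load('pics/s0.npy');t=np.load('pics/t0.npy')
r=lambda im,x0,y0,w,h,k:cv2.resize(im[y0:y0+h,x0:x0+w],None,fx=k,fy=k,interpolation=cv2.INTER_CUBIC)
a=np.hstack([r(s,210,155,66,84,6),r(s,222,255,104,90,4.4)[:504,:404] if 0 else cv2.resize(s[262:346,226:292+0],(396,504),interpolation=cv2.INTER_CUBIC)])
b=np.hstack([r(t,178,170,84,60,4.7),r(t,318,145,70,60,4.7)])
c=np.zeros((282+504,792,3),np.uint8)
cv2.imwrite('pics/cs.png',a[:,:,::-1]);cv2.imwrite('pics/ct.png',b[:,:,::-1]);print(a.shape,b.shape)
```

```text
(504, 792, 3) (282, 724, 3)
```

View pics/cs.png

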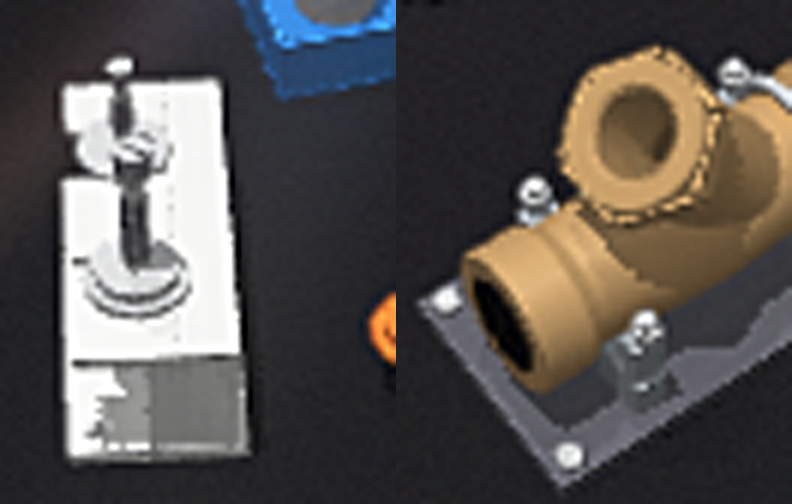

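View pics/ct.png

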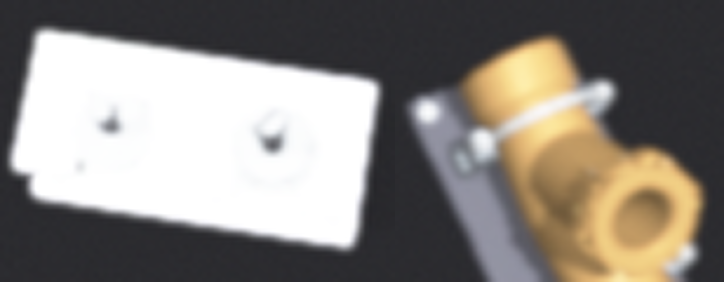

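```bash
cat >> h.py <<'E'
C={n:get_calibration(n) for n in('side','top')}
def proj(n,P):
    c=C[n];p=np.asarray(c['pose']);q=(np.atleast_2d(P)-p[:3,3])@p[:3,:3]
    return np.c_[c['cx']+c['fx']*q[:,0]/-q[:,2],c['cy']-c['fy']*q[:,1]/-q[:,2]]
def onz(n,uv,z):
    c=C[n];p=np.asarray(c['pose']);d=p[:3,:3]@np.array([(uv[0]-c['cx'])/c['fx'],-(uv[1]-c['cy'])/c['fy'],-1])
    return p[:3,3]+d*(z-p[2,3])/d[2]
from scipy.optimize import least_squares
def tri(a,b):
    return least_squares(lambda P:np.r_[proj('side',P)[0]-a,proj('top',P)[0]-b],[.45,-.1,.1])
E
python3 - <<'E'
from h import *
S=lambda x,y:np.array([210+x/6,155+y/6]); V=lambda x,y:np.array([226+(x-396)/6,262+y/6])
T=lambda x,y:np.array([178+x/4.7,170+y/4.7]); U=lambda x,y:np.array([318+(x-395)/4.7,145+y/4.7])
cor=[(-.05,.11),(.05,.11),(.05,-.11),(-.05,-.11)]  # guess x extents
sc=[S(62,83),S(220,80),S(243,357),S(72,360)]
for c,n in zip(sc,'FL BL BR FR'.split()): print(n,onz('side',c,.085).round(4))
for c in [T(32,198),T(378,82),T(355,247)]: print('top',onz('top',c,.085).round(4))
r=tri(V(637,124),U(640,218));print('mouth',r.x,r.fun)
print('knobtop side z185',onz('side',S(139,143),.185),'collar side z.09',onz('side',S(136,279),.09),'top knob',onz('top',T(271,128),.185),'collar',onz('top',T(275,148),.09))
for c in[V(418,303),V(565,488)]:print('plate side',onz('side',c,.01).round(4))
for c in[(321.4,166.7),(352.1,230.8),(384.6,217)]:print('plate top',onz('top',c,.01).round(4))
E
```

```text
FL [0.5544 0.3259 0.085 ]
BL [0.6443 0.3035 0.085 ]
BR [0.5981 0.0861 0.085 ]
FR [0.5095 0.1086 0.085 ]
top [0.5344 0.3144 0.085 ]
top [0.5985 0.0889 0.085 ]
top [0.4918 0.1099 0.085 ]
mouth [ 0.554536   -0.22649155  0.15428834] [-0.1996617   0.0674746  -0.00802255 -0.22561484]
knobtop side z185 [0.56182657 0.15895255 0.185     ] collar side z.09 [0.55609577 0.15337309 0.09      ] top knob [0.55108899 0.15713759 0.185     ] collar [0.55755156 0.15760444 0.09      ]
plate side [ 0.4564 -0.2009  0.01  ]
plate side [ 0.4979 -0.3128  0.01  ]
plate top [ 0.6749 -0.1255  0.01  ]
plate top [ 0.4588 -0.2026  0.01  ]
plate top [ 0.4972 -0.3116  0.01  ]
```

Call:
{"op": "jog_arm", "data": {"moves": [299,699,5,-37,299,699,5,-37,299,699,5,-37,299,699,5,-37,299,699,5,-37,299,699,5,-37,299,699,5,-37,299,699,5,-37,299,699,5,-37,299,699,5,-37,299,699,5,-37,299,699,5,-37,299,699,5,-37,299,699,5,-37,299,699,5,-37,299,699,5,-37,299,699,5,-37,299,699,5,-37,299,699,5,-37,299,699,5,-37], "gripper": 1}}

```text
t: 1.77
eef_pos: [0.5562, 0.1608, 0.2334]
eef_rot: [-3.124, 0.311, 0.004]
contact_force: [0.6, -1.0, -0.2]
gripper_width: 1.0
```

Call:
{"op": "jog_arm", "data": {"moves": [0,-3,-35,0,0,-3,-70,0,0,-3,-70,0,0,-3,-70,0]}}

```text
t: 2.1
eef_pos: [0.5546, 0.1567, 0.1609]
eef_rot: [3.126, -0.312, -0.013]
contact_force: [0.2, 1.1, 1.3]
gripper_width: 0.999
```

Run:
```python
from h import *
im=np.hstack([snap('side','s1',(200,130,280,230),5),cv2.resize(read_camera('top')[150:230,190:254],(400,500),interpolation=cv2.INTER_CUBIC)])
cv2.imwrite('pics/p1.png',im[:,:,::-1]);s=readout.state();p=s['eef_pos'];print(s['t'],p,s['eef_rot'],s['contact_force'])
print(proj('side',p),proj('top',p))
```

```text
2.2 [0.5568985  0.15727807 0.16598252] [-3.12324494e+00  3.12033773e-01 -5.94463561e-04] [ 0.41504768 -0.65114573  0.89331199]
[[231.95058891 183.85215466]] [[235.75188969 196.57658585]]
```

View pics/p1.png

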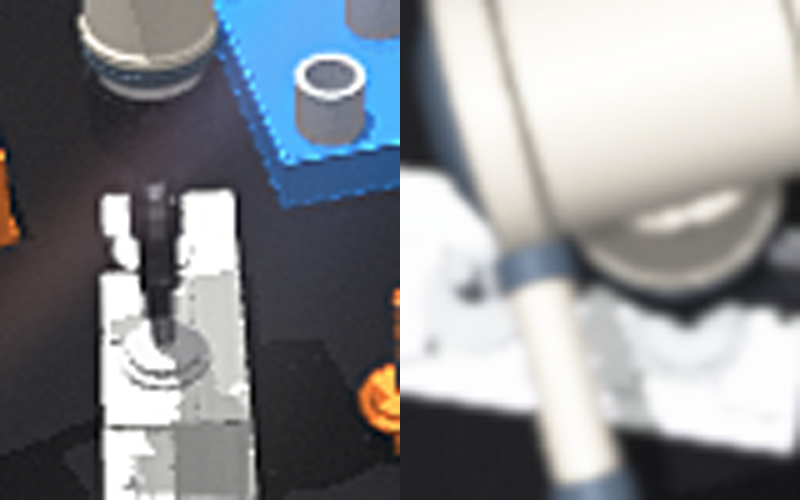

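Call:
{"op": "jog_arm", "data": {"moves": [0,0,-3,0,0,0,-3,0,0,0,-3,0,0,0,-3,0,0,0,-3,0,0,0,-3,0,0,0,-3,0], "gripper": -1}}

```text
t: 2.78
eef_pos: [0.5572, 0.1578, 0.1637]
eef_rot: [-3.122, 0.311, -0.002]
contact_force: [1.2, 1.5, 3.2]
gripper_width: 0.209
```

Call:
{"op": "jog_arm", "data": {"moves": [0,0,10,0,0,0,25,0,0,0,50,0,0,0,85,0,0,0,120,0,0,0,150,0,0,0,150,0,0,0,150,0]}}

```text
t: 3.45
eef_pos: [0.5576, 0.1577, 0.3159]
eef_rot: [-3.121, 0.311, -0.008]
contact_force: [-0.0, -0.3, -3.7]
gripper_width: 0.21
```

Run:
```python
from h import *
im=snap('side','s2',(180,50,300,250),3)
im=np.hstack([cv2.resize(np.load('pics/s2.npy')[70:190,190:270],(400,600),interpolation=cv2.INTER_CUBIC),cv2.resize(read_camera('top')[120:240,190:270],(400,600),interpolation=cv2.INTER_CUBIC)])
cv2.imwrite('pics/p2.png',im[:,:,::-1]);s=readout.state();p=s['eef_pos'];print(s['t'],p,s['eef_rot'],s['contact_force'],s['joint_pos'])
for dz in(-.078,-.108):print(dz,proj('side',p+[0,0,dz]),proj('top',p+[0,0,dz]))
```

```text
3.55 [0.55689927 0.15759822 0.3115476 ] [-3.12344887e+00  3.11602730e-01  2.60393314e-03] [-0.03404713 -0.07089276 -2.84469813] [0.21522002 0.06630912 1.11348739 0.00326974 1.96255547 1.98613042]
-0.078 [[231.29537849 167.87139214]] [[234.74048649 191.38631941]]
-0.108 [[231.58039323 175.05843532]] [[235.15341765 193.77633717]]
```

View pics/p2.png

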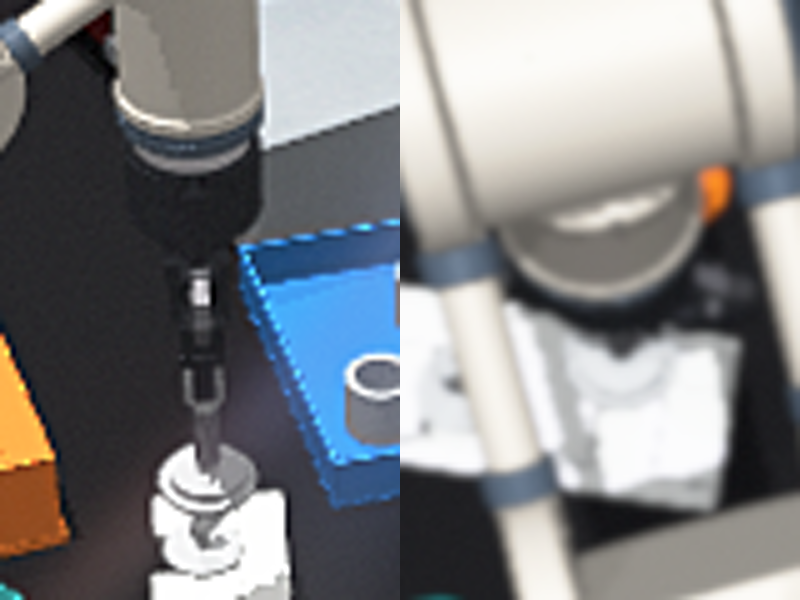

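Call:
{"op": "jog_arm", "data": {"moves": [0,-15,0,2,0,-45,0,5,-1,-80,0,8,-2,-115,0,11,-2,-150,0,14,-3,-185,0,17,-3,-220,0,20,-4,-255,0,23,-4,-290,0,26,-5,-320,0,29,-5,-350,0,31,-5,-370,0,31,-5,-382,0,31,-5,-386,0,31,-5,-386,0,31,-5,-386,0,31,-5,-386,0,31]}}

```text
t: 4.97
eef_pos: [0.5521, -0.227, 0.3115]
eef_rot: [-3.093, -0.537, 0.004]
contact_force: [-0.3, -0.4, -3.5]
gripper_width: 0.209
```

Run:
```python
from h import *
a=read_camera('side')
im=np.hstack([cv2.resize(a[180:330,210:310],(400,600),interpolation=cv2.INTER_CUBIC),cv2.resize(read_camera('top')[120:270,310:410],(400,600),interpolation=cv2.INTER_CUBIC)])
cv2.imwrite('pics/p3.png',im[:,:,::-1]);s=readout.state();p=s['eef_pos'];print(s['t'],p,s['eef_rot'],s['contact_force'],s['joint_pos'])
for dz in(-.078,-.108):print(dz,proj('side',p+[0,0,dz]),proj('top',p+[0,0,dz]))
```

```text
5.0667 [ 0.55212988 -0.22712831  0.31188721] [-3.09323871e+00 -5.37149731e-01  2.88037092e-03] [ 0.00933308 -0.25606866 -3.49288161] [-4.47597365e-01  1.18800397e-01  1.05711320e+00  6.63640167e-04
  1.96836914e+00  7.79578583e-01]
-0.078 [[265.75007699 264.92503997]] [[379.92033072 185.50987486]]
-0.108 [[265.52580673 271.97081558]] [[376.18092196 188.0585146 ]]
```

View pics/p3.png

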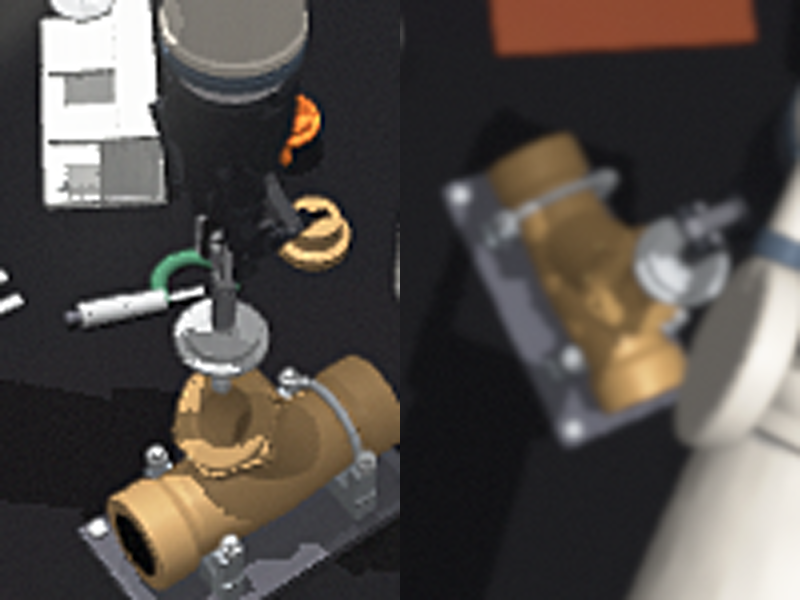

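Call:
{"op": "jog_arm", "data": {"moves": [-0.5,-1,-20,0,-0.5,-1,-38,0,-0.5,-1,-50,0,-0.6,-1.4,-57.6,0,-0.6,-1.4,-57.6,0,-8,-4,-60,0,-15.8,-6.8,-62.2,0,-15.8,-6.8,-62.2,0]}}

```text
t: 5.73
eef_pos: [0.536, -0.234, 0.2521]
eef_rot: [-3.095, -0.538, -0.003]
contact_force: [0.9, 2.8, 1.5]
gripper_width: 0.207
```

Call:
{"op": "jog_arm", "data": {"moves": [-6,-2,-4,0,-12,-4,-6,0,-17.5,-6.3,-8.5,0,-23,-8,-11,0,-29,-10.5,-14,0,-34.8,-12.5,-17.3,0,-40,-14.5,-21,0,-45.5,-16.5,-25,0,-50.9,-18.3,-29.4,0,-50.9,-18.3,-29.4,0]}}

```text
t: 6.57
eef_pos: [0.4838, -0.2526, 0.221]
eef_rot: [-3.094, -0.536, 0.0]
contact_force: [1.8, 1.9, 0.2]
gripper_width: 0.209
```

Run:
```python
from h import *
a=read_camera('side')
im=np.hstack([cv2.resize(a[200:320,220:300],(400,600),interpolation=cv2.INTER_CUBIC),cv2.resize(read_camera('top')[140:260,320:400],(400,600),interpolation=cv2.INTER_CUBIC)])
cv2.imwrite('pics/p4.png',im[:,:,::-1]);s=readout.state();p=s['eef_pos'];print(s['t'],p,s['eef_rot'],s['contact_force'],s['gripper_width'])
P=p+[0,0,.012];a=np.array([-.54,-.193,.819])
for d in(.084,.09,.12):print(d,proj('side',P-d*a),proj('top',P-d*a))
print(proj('side',P),proj('top',P))
```

```text
6.6667 [ 0.48472706 -0.25225416  0.2214713 ] [-3.09360966e+00 -5.37022428e-01 -1.06671052e-03] [ 2.76441519  2.55540845 -0.48566099] 0.20585819335091504
0.084 [[258.18439308 285.38082814]] [[375.73349825 198.6419116 ]]
0.09 [[259.22594696 285.83670531]] [[374.60924716 197.88565673]]
0.12 [[264.32072946 288.06663794]] [[369.1579335  194.21869786]]
[[242.75007318 278.62538889]] [[392.79591973 210.11936485]]
```

View pics/p4.png

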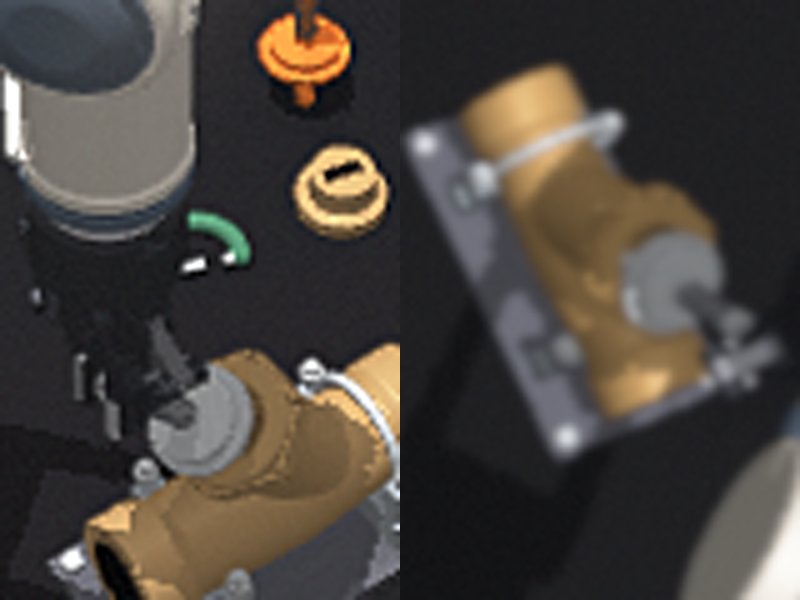

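Call:
{"op": "jog_arm", "data": {"moves": [5,1.7,3.5,0,9.5,3.4,6.5,0,9.5,3.4,6.5,0,12,4.2,4,0,15,5.3,1,0,18,6.4,-2.5,0,21,7.4,-5.5,0,21,7.4,-5.5,0]}}

```text
t: 7.33
eef_pos: [0.5029, -0.2463, 0.2184]
eef_rot: [3.095, 0.533, -0.008]
contact_force: [-15.5, -2.3, 12.8]
gripper_width: 0.21
```

Call:
{"op": "jog_arm", "data": {"moves": [0,0,0,0,-0.5,0,0.5,0,-0.5,0,0.5,0,-0.5,0,0.5,0,-0.5,0,0.5,0,-0.5,0,0.5,0], "gripper": 0.1}}

```text
t: 7.83
eef_pos: [0.5025, -0.2461, 0.2185]
eef_rot: [3.095, 0.533, -0.008]
contact_force: [0.1, -0.3, -1.2]
gripper_width: 0.555
```

```bash
cat > look.py <<'E'
from h import *
import sys
fn=sys.argv[1]
a=read_camera('side');b=read_camera('top')
im=np.hstack([cv2.resize(a[220:310,230:290],(400,600),interpolation=cv2.INTER_CUBIC),cv2.resize(b[160:250,340:400],(400,600),interpolation=cv2.INTER_CUBIC)])
cv2.imwrite('pics/'+fn+'.png',im[:,:,::-1]);s=readout.state();p=s['eef_pos'];print(s['t'],p,s['eef_rot'],s['contact_force'],s['torque'],s['gripper_width'])
M=np.array([.5543,-.2275,.1543]);ax=np.array([-.54,-.193,.819])
k=600/90
for d in(0,.006,.09,.1):
    print(d,((proj('side',M+d*ax)-[230,220])*k).round(),((proj('top',M+d*ax)-[340,160])*k+[400,0]).round())
E
python3 look.py p5
```

```text
7.9333 [ 0.50244544 -0.24615926  0.21863591] [ 3.0953039   0.53311627 -0.00823781] [ 0.08092395 -0.22169714  0.22409804] [-0.01428264 -0.01138333  0.01545114] 0.5527751527527087
0 [[240. 420.]] [[603. 208.]]
0.006 [[233. 417.]] [[610. 213.]]
0.09 [[134. 372.]] [[721. 285.]]
0.1 [[121. 366.]] [[735. 295.]]
```

View pics/p5.png

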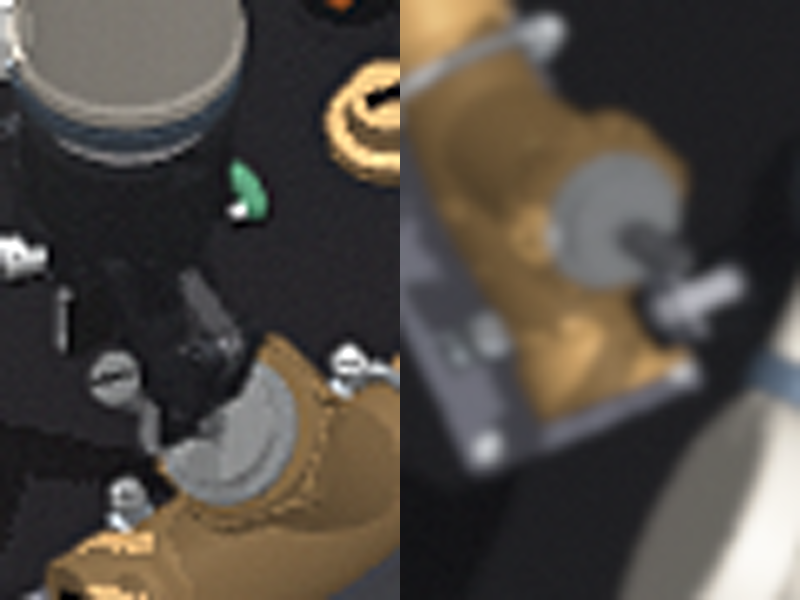

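Call:
{"op": "jog_arm", "data": {"moves": [-1,-1,5,0,-3.3,-2,9.4,-7,-3.3,-2,9.4,-14,-3.3,-2,9.4,-21,-3.3,-2,9.4,-25,-3.3,-2,9.4,-25]}}

```text
t: 8.43
eef_pos: [0.4992, -0.2483, 0.2284]
eef_rot: [-3.138, 0.153, 0.008]
contact_force: [-0.2, -0.4, -0.1]
gripper_width: 0.551
```

Call:
{"op": "jog_arm", "data": {"moves": [0,0,0,0,0,0,0,0,0,0,0,0,0,0,0,0,0,0,0,0], "gripper": -1}}

```text
t: 8.85
eef_pos: [0.4992, -0.2481, 0.2289]
eef_rot: [-3.138, 0.152, 0.007]
contact_force: [-1.1, 1.5, 3.6]
gripper_width: 0.192
```

Call:
{"op": "jog_arm", "data": {"moves": [0.8,0.3,-1.2,0,1.6,0.6,-2.5,5,1.6,0.6,-2.5,11,1.6,0.6,-2.5,17,1.6,0.6,-2.5,23,1.6,0.6,-2.5,29,1.6,0.6,-2.5,35,1.6,0.6,-2.5,41,1.6,0.6,-2.5,47,1.6,0.6,-2.5,50,1.6,0.6,-2.5,50]}}

```text
t: 9.77
eef_pos: [0.5011, -0.2497, 0.2295]
eef_rot: [2.899, 1.186, -0.004]
contact_force: [-2.4, -3.7, 9.3]
gripper_width: 0.185
```

Run:
```python
from h import *
s=readout.state();print({k:np.round(s[k],3) for k in('t','eef_pos','contact_force','torque','gripper_width')})
```

```text
{'t': np.float64(9.767), 'eef_pos': array([ 0.501, -0.25 ,  0.23 ]), 'contact_force': array([-2.426, -3.65 ,  9.281]), 'torque': array([-0.973,  0.103, -0.291]), 'gripper_width': np.float64(0.185)}
```

Call:
{"op": "jog_arm", "data": {"moves": [0,0,0,0,0,0,0,0,0,0,0,0,0,0,0,-3], "gripper": 0.1}}

```text
t: 10.1
eef_pos: [0.501, -0.2495, 0.2287]
eef_rot: [2.93, 1.111, -0.005]
contact_force: [-0.6, 0.4, -0.4]
gripper_width: 0.552
```

```bash
python3 look.py p6
python3 - <<'E'
import cv2,numpy as np
a=cv2.imread('pics/p5.png');b=cv2.imread('pics/p6.png')
cv2.imwrite('pics/p6b.png',np.hstack([a[220:520,20:310],b[220:520,20:310]]))
E
```

```text
10.2 [ 0.50102658 -0.24939001  0.22860345] [ 2.9310242   1.10998162 -0.00552713] [-1.0054245   0.3528554  -0.24192946] [-0.00155737  0.01959742  0.05466441] 0.5499250052669067
0 [[240. 420.]] [[603. 208.]]
0.006 [[233. 417.]] [[610. 213.]]
0.09 [[134. 372.]] [[721. 285.]]
0.1 [[121. 366.]] [[735. 295.]]
```

View pics/p6b.png

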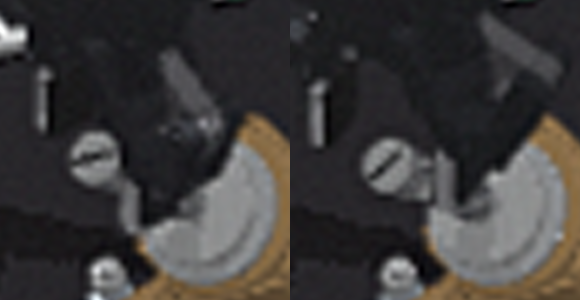

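Call:
{"op": "jog_arm", "data": {"moves": [0,0,0,-7,-1,0.5,-1,-14,-1.5,1,-1.5,-21,-1.5,1,-1.5,-28,-1.5,1,-1.5,-35,-1.5,1,-1.5,-42,-1.5,1,-1.5,-48,-1.5,1,-1.5,-48]}}

```text
t: 10.87
eef_pos: [0.4995, -0.2482, 0.2264]
eef_rot: [3.132, -0.182, -0.011]
contact_force: [-0.0, 0.3, -0.8]
gripper_width: 0.552
```

Call:
{"op": "jog_arm", "data": {"moves": [0,0,0,0,0,0,0,0,0,0,0,0,0,0,0,0,0,0,0,0], "gripper": -1}}

```text
t: 11.28
eef_pos: [0.4995, -0.248, 0.2263]
eef_rot: [3.132, -0.179, -0.011]
contact_force: [0.1, 0.9, -0.1]
gripper_width: 0.206
```

Call:
{"op": "jog_arm", "data": {"moves": [0.8,0.3,-1.2,0,1.6,0.6,-2.5,5,1.6,0.6,-2.5,11,1.6,0.6,-2.5,17,1.6,0.6,-2.5,23,1.6,0.6,-2.5,29,1.6,0.6,-2.5,35,1.6,0.6,-2.5,41,1.6,0.6,-2.5,47,1.6,0.6,-2.5,50,1.6,0.6,-2.5,50]}}

```text
t: 12.2
eef_pos: [0.5001, -0.2497, 0.2277]
eef_rot: [2.906, 1.158, -0.009]
contact_force: [-9.3, -3.9, 13.2]
gripper_width: 0.197
```

Call:
{"op": "jog_arm", "data": {"moves": [0,0,0,0,0,0,0,0,0,0,0,0,0,0,0,-3], "gripper": 0.1}}

```text
t: 12.53
eef_pos: [0.5002, -0.2495, 0.227]
eef_rot: [2.936, 1.083, -0.01]
contact_force: [0.3, -0.6, -0.0]
gripper_width: 0.552
```

```bash
python3 look.py p7
cat > mark.py <<'E'
# angle of the dark mark about the knob axis, from a side-view crop (400x600 panel, 6.67x)
import cv2,numpy as np,sys
from h import proj
M=np.array([.5515,-.2295,.155]);ax=np.array([-.54,-.193,.819]);ax/=np.linalg.norm(ax)
e1=np.array([-.337,.941,0]);e2=np.cross(ax,e1)
T=M+.1*ax;c0=proj('side',T)[0];J=np.c_[proj('side',T+.01*e1)[0]-c0,proj('side',T+.01*e2)[0]-c0]
for f in sys.argv[1:]:
    g=cv2.cvtColor(cv2.imread('pics/'+f+'.png'),cv2.COLOR_BGR2GRAY)[:, :400].astype(float)
    w=g[340:415,80:155]; ys,xs=np.mgrid[340:415,80:155]
    b=w>110; n,l,st,ce=cv2.connectedComponentsWithStats(b.astype(np.uint8)); i=1+np.argmax(st[1:,4]); c=ce[i]
    m=(np.hypot(xs-c[0],ys-c[1])<17); q=np.c_[xs[m]-c[0],ys[m]-c[1]]@np.linalg.inv(J).T
    wt=np.clip(np.median(w[m])-w[m],0,None); wt*=wt>15
    C=(q*wt[:,None]).T@q/wt.sum(); ev,V=np.linalg.eigh(C); v=V[:,1]
    print(f,'centre',c.round(),'angle',np.degrees(np.arctan2(v[1],v[0]))%180)
E
python3 mark.py p5 p6 p7
```

```text
12.6333 [ 0.50013073 -0.24938961  0.22678321] [ 2.93654225  1.08179069 -0.01009539] [-0.08929188 -0.71639777 -0.40489781] [0.04175378 0.03758901 0.00170113] 0.5456871234815859
0 [[240. 420.]] [[603. 208.]]
0.006 [[233. 417.]] [[610. 213.]]
0.09 [[134. 372.]] [[721. 285.]]
0.1 [[121. 366.]] [[735. 295.]]
p5 centre [37. 50.] angle nan
p6 centre [39. 44.] angle nan
p7 centre [38. 42.] angle nan
  return _methods._mean(a, axis=axis, dtype=dtype,
  ret = ret.dtype.type(ret / rcount)
mark.py:13: RuntimeWarning: invalid value encountered in divide
  C=(q*wt[:,None]).T@q/wt.sum(); ev,V=np.linalg.eigh(C); v=V[:,1]
```

```bash
sed -i 's/c=ce\[i\]$/c=ce[i]+[80,340]/' mark.py; python3 mark.py p5 p6 p7
```

```text
p5 centre [117. 390.] angle 160.11367898802112
p6 centre [119. 384.] angle 81.67611191389037
p7 centre [118. 382.] angle 100.61802096347486
```

```bash
python3 - <<'E'
s=open('mark.py').read()
i=s.index('    b=w>110');j=s.index('    m=(np')
s=s[:i]+'''    yy,xx=np.mgrid[-30:31,-30:31]; r=np.hypot(xx/1.,yy/1.); k=(r<22)/(r<22).sum()-((r>26)&(r<30))/((r>26)&(r<30)).sum()
    o=cv2.filter2D(g,-1,k)[350:410,95:140]; a,b=np.unravel_index(o.argmax(),o.shape); c=np.array([95.+b,350.+a])
'''+s[j:]
open('mark.py','w').write(s)
E
python3 mark.py p5 p6 p7
```

```text
p5 centre [115. 376.] angle 54.55126183027906
p6 centre [117. 383.] angle 85.27944047793089
p7 centre [115. 381.] angle 110.66509132025067
```

Call:
{"op": "jog_arm", "data": {"moves": [0,0,0,-7,-0.5,0.5,0,-14,-0.6,1,0,-21,-0.6,1,0,-28,-0.6,1,0,-35,-0.6,1,0,-42,-0.6,1,-0.5,-48,-0.6,1,-0.5,-48]}}

```text
t: 13.3
eef_pos: [0.4996, -0.2482, 0.2255]
eef_rot: [3.127, -0.209, -0.018]
contact_force: [-0.0, -0.1, -1.0]
gripper_width: 0.551
```

Call:
{"op": "jog_arm", "data": {"moves": [0,0,0,0,0,0,0,0,0,0,0,0,0,0,0,0,0,0,0,0], "gripper": -1}}

```text
t: 13.72
eef_pos: [0.4997, -0.2478, 0.2254]
eef_rot: [3.128, -0.207, -0.019]
contact_force: [0.0, 1.3, -1.0]
gripper_width: 0.207
```

Call:
{"op": "jog_arm", "data": {"moves": [1,0.3,-1.5,0,2,0.7,-3,5,2,0.7,-3,11,2,0.7,-3,17,2,0.7,-3,23,2,0.7,-3,29,2,0.7,-3,35,2,0.7,-3,41,2,0.7,-3,47,2,0.7,-3,50,2,0.7,-3,50]}}

```text
t: 14.63
eef_pos: [0.5022, -0.2498, 0.2262]
eef_rot: [2.91, 1.129, -0.008]
contact_force: [-1.1, -4.3, 9.8]
gripper_width: 0.195
```

Call:
{"op": "jog_arm", "data": {"moves": [0,0,0,0,0,0,0,0,0,0,0,0,0,0,0,-3], "gripper": 0.1}}

```text
t: 14.97
eef_pos: [0.5021, -0.2496, 0.2255]
eef_rot: [2.939, 1.053, -0.01]
contact_force: [-0.1, -0.4, -0.6]
gripper_width: 0.547
```

```bash
python3 look.py p8|head -1; python3 mark.py p5 p6 p7 p8
```

```text
15.0667 [ 0.50209029 -0.24953955  0.22526862] [ 2.93983089  1.05235047 -0.01021496] [-0.16872796  0.54903339 -0.00655723] [0.03810037 0.01757387 0.03414278] 0.5495999349955164
p5 centre [115. 376.] angle 54.55126183027906
p6 centre [117. 383.] angle 85.27944047793089
p7 centre [115. 381.] angle 110.66509132025067
p8 centre [119. 382.] angle 128.72862533673094
```

Call:
{"op": "jog_arm", "data": {"moves": [0,0,0,-7,-0.8,0.5,-1,-14,-1.6,1.3,-2,-21,-1.6,1.3,-3,-28,-1.6,1.3,-3.5,-35,-1.6,1.3,-3.5,-42,-1.6,1.3,-3.5,-46,-1.6,1.3,-3.5,-46]}}

```text
t: 15.73
eef_pos: [0.5005, -0.248, 0.221]
eef_rot: [3.122, -0.181, -0.023]
contact_force: [-0.6, 0.0, 0.1]
gripper_width: 0.554
```

Call:
{"op": "jog_arm", "data": {"moves": [0,0,0,0,0,0,0,0,0,0,0,0,0,0,0,0,0,0,0,0], "gripper": -1}}

```text
t: 16.15
eef_pos: [0.5005, -0.2474, 0.221]
eef_rot: [3.123, -0.179, -0.023]
contact_force: [0.0, 2.8, 0.8]
gripper_width: 0.223
```

Call:
{"op": "jog_arm", "data": {"moves": [1,0.3,-1.5,0,2,0.7,-3,5,2,0.7,-3,11,2,0.7,-3,17,2,0.7,-3,23,2,0.7,-3,29,2,0.7,-3,35,2,0.7,-3,41,2,0.7,-3,46,2,0.7,-3,46]}}

```text
t: 16.98
eef_pos: [0.5039, -0.2504, 0.2199]
eef_rot: [2.93, 1.051, -0.009]
contact_force: [4.2, -8.1, 2.1]
gripper_width: 0.207
```

Run:
```python
from h import *
s=readout.state();print({k:np.round(s[k],3) for k in('t','eef_pos','contact_force','torque','gripper_width')})
```

```text
{'t': np.float64(16.983), 'eef_pos': array([ 0.504, -0.25 ,  0.22 ]), 'contact_force': array([ 4.185, -8.128,  2.085]), 'torque': array([-2.06 , -1.305, -0.905]), 'gripper_width': np.float64(0.207)}
```

Call:
{"op": "jog_arm", "data": {"moves": [0,0,0,0,0,0,0,0,0,0,0,0,0,0,0,-3], "gripper": 0.1}}

```text
t: 17.32
eef_pos: [0.5036, -0.2501, 0.2193]
eef_rot: [2.958, 0.975, -0.011]
contact_force: [-0.3, 0.4, 0.2]
gripper_width: 0.55
```

```bash
python3 look.py p9|head -1; python3 mark.py p8 p9
```

```text
17.4167 [ 0.50372945 -0.2500988   0.2192176 ] [ 2.95839419  0.97408026 -0.01105266] [-0.86222285  1.12416075 -0.52290602] [ 0.00438759  0.00366201 -0.02653197] 0.5473011517265777
p8 centre [119. 382.] angle 128.72862533673094
p9 centre [116. 381.] angle 139.60694857232298
```

Call:
{"op": "jog_arm", "data": {"moves": [-2,1,3,5,-3.7,2,5,10,-3.7,2,5,10]}}

```text
t: 17.67
eef_pos: [0.4999, -0.2478, 0.2244]
eef_rot: [2.859, 1.235, -0.007]
contact_force: [-0.2, 0.3, 0.3]
gripper_width: 0.551
```

Call:
{"op": "jog_arm", "data": {"moves": [0,0,0,0,0,0,0,0,0,0,0,0,0,0,0,0,0,0,0,0], "gripper": -1}}

```text
t: 18.08
eef_pos: [0.5002, -0.2481, 0.2243]
eef_rot: [2.859, 1.233, -0.007]
contact_force: [1.7, -0.7, -0.5]
gripper_width: 0.209
```

Call:
{"op": "jog_arm", "data": {"moves": [1,0.3,-1.5,0,2,0.7,-3,-5,2,0.7,-3,-11,2,0.7,-3,-17,2,0.7,-3,-23,2,0.7,-3,-29,2,0.7,-3,-35,2,0.7,-3,-41,2,0.7,-3,-47,2,0.7,-3,-52,2,0.7,-3,-52]}}

```text
t: 19.0
eef_pos: [0.4997, -0.2464, 0.2254]
eef_rot: [3.115, -0.153, -0.03]
contact_force: [-15.9, 4.4, 17.7]
gripper_width: 0.2
```

Call:
{"op": "jog_arm", "data": {"moves": [0,0,0,0,0,0,0,0,0,0,0,0,0,0,0,3], "gripper": 0.1}}

```text
t: 19.33
eef_pos: [0.4998, -0.2463, 0.2246]
eef_rot: [3.118, -0.071, -0.03]
contact_force: [-0.5, 0.3, -1.1]
gripper_width: 0.551
```

```bash
python3 look.py p10|head -1; python3 mark.py p9 p10
```

```text
19.4333 [ 0.49972068 -0.24627366  0.22437715] [ 3.11822084 -0.06942445 -0.03032561] [ 0.99614946 -0.68054633 -0.20098487] [ 0.04178022  0.01193187 -0.02476146] 0.5541834192874162
p9 centre [116. 381.] angle 139.60694857232298
p10 centre [104. 382.] angle 41.55267745087366
```

```bash
sed 's/c=np.array(\[95.+b,350.+a\])/c=np.array([116.5,381.5])/' mark.py > mark2.py; python3 mark2.py p5 p6 p7 p8 p9 p10
python3 - <<'E'
import cv2,numpy as np
I=[cv2.imread(f'pics/{f}.png')[300:500,50:250] for f in('p5','p9','p10')]
J=[cv2.imread(f'pics/{f}.png')[120:320,520:720] for f in('p5','p9','p10')]
cv2.imwrite('pics/c10.png',np.vstack([np.hstack(I),np.hstack(J)]))
E
```

```text
p5 centre [116. 382.] angle 40.879033660207455
p6 centre [116. 382.] angle 86.29600535968697
p7 centre [116. 382.] angle 105.8342257929234
p8 centre [116. 382.] angle 130.57366061012513
p9 centre [116. 382.] angle 139.7740008891206
p10 centre [116. 382.] angle nanmark2.py:14: RuntimeWarning: invalid value encountered in divide
  C=(q*wt[:,None]).T@q/wt.sum(); ev,V=np.linalg.eigh(C); v=V[:,1]
```

View pics/c10.png

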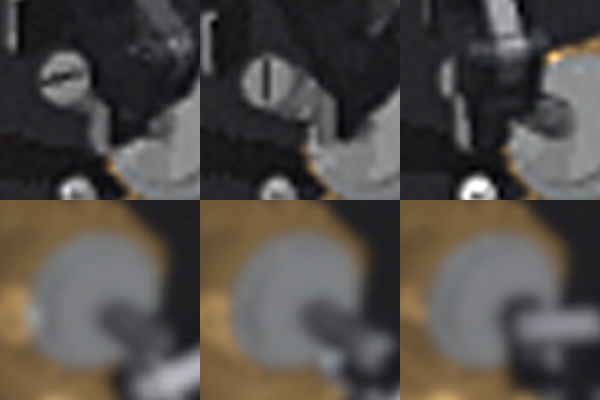

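Call:
{"op": "jog_arm", "data": {"moves": [0,0,0,7,0,-1,0,14,0.3,-1.7,0,21,0.3,-1.7,0,28,0.3,-1.7,0,35,0.3,-1.7,0,42,0.3,-1.7,0,48,0.3,-1.7,0,48]}}

```text
t: 20.1
eef_pos: [0.5, -0.2479, 0.2237]
eef_rot: [2.871, 1.206, -0.014]
contact_force: [0.2, -0.4, -0.8]
gripper_width: 0.548
```

```bash
python3 look.py p11|head -1; python3 mark.py p9 p11
```

```text
20.2 [ 0.50002307 -0.24790416  0.22385208] [ 2.87459904  1.19691215 -0.01406421] [ 0.0282386   0.09852871 -0.40795789] [-0.0361195   0.00774107 -0.01893073] 0.5481486927781938
p9 centre [116. 381.] angle 139.60694857232298
p11 centre [114. 375.] angle 113.39046049090656
```

Call:
{"op": "jog_arm", "data": {"moves": [0,0,0,0,0,0,0,0,0,0,0,0,0,0,0,0,0,0,0,0], "gripper": -1}}

```text
t: 20.62
eef_pos: [0.4999, -0.248, 0.224]
eef_rot: [2.875, 1.196, -0.014]
contact_force: [-0.9, 1.2, 1.4]
gripper_width: 0.21
```

Call:
{"op": "jog_arm", "data": {"moves": [1,0.3,-1.5,0,2,0.7,-3,-5,2,0.7,-3,-11,2,0.7,-3,-17,2,0.7,-3,-23,2,0.7,-3,-29,2,0.7,-3,-35,2,0.7,-3,-41,2,0.7,-3,-47,2,0.7,-3,-52,2,0.7,-3,-52]}}

```text
t: 21.53
eef_pos: [0.5019, -0.246, 0.2231]
eef_rot: [3.116, -0.191, -0.03]
contact_force: [-4.0, 3.4, 9.7]
gripper_width: 0.198
```

Call:
{"op": "jog_arm", "data": {"moves": [0,0,0,0,0,0,0,0,0,0,0,0,0,0,0,3], "gripper": 0.1}}

```text
t: 21.87
eef_pos: [0.5019, -0.2462, 0.2226]
eef_rot: [3.12, -0.11, -0.03]
contact_force: [0.9, 0.2, 0.2]
gripper_width: 0.554
```

Call:
{"op": "jog_arm", "data": {"moves": [0,0,0,7,0,-1,0,14,0.3,-1.7,0,21,0.3,-1.7,0,28,0.3,-1.7,0,35,0.3,-1.7,0,42,0.3,-1.7,0,48,0.3,-1.7,0,48]}}

```text
t: 22.53
eef_pos: [0.5021, -0.2479, 0.222]
eef_rot: [2.888, 1.172, -0.015]
contact_force: [0.5, 0.3, -0.1]
gripper_width: 0.55
```

```bash
python3 look.py p12|head -1; python3 mark.py p9 p11 p12
```

```text
22.6333 [ 0.50215786 -0.24791579  0.22213798] [ 2.89159275  1.1616204  -0.0152918 ] [ 0.18230476 -0.64565096  0.27823987] [ 0.0400172  -0.01448956  0.0143212 ] 0.5498348648173494
p9 centre [116. 381.] angle 139.60694857232298
p11 centre [114. 375.] angle 113.39046049090656
p12 centre [113. 376.] angle 86.95276906725208
```

Call:
{"op": "jog_arm", "data": {"moves": [-2,0,1.5,3,-2,0,1.5,3]}}

```text
t: 22.8
eef_pos: [0.5001, -0.248, 0.2236]
eef_rot: [2.861, 1.235, -0.015]
contact_force: [-1.2, -0.4, -0.8]
gripper_width: 0.551
```

Call:
{"op": "jog_arm", "data": {"moves": [0,0,0,0,0,0,0,0,0,0,0,0,0,0,0,0,0,0,0,0], "gripper": -1}}

```text
t: 23.22
eef_pos: [0.4999, -0.2481, 0.2239]
eef_rot: [2.861, 1.234, -0.015]
contact_force: [-2.6, -0.2, 2.1]
gripper_width: 0.206
```

Call:
{"op": "jog_arm", "data": {"moves": [1,0.3,-1.5,0,2,0.7,-3,-5,2,0.7,-3,-11,2,0.7,-3,-17,2,0.7,-3,-23,2,0.7,-3,-29,2,0.7,-3,-35,2,0.7,-3,-41,2,0.7,-3,-47,2,0.7,-3,-54,2,0.7,-3,-54]}}

```text
t: 24.13
eef_pos: [0.5015, -0.2457, 0.2244]
eef_rot: [3.118, -0.206, -0.03]
contact_force: [-8.4, 6.4, 16.1]
gripper_width: 0.199
```

Call:
{"op": "jog_arm", "data": {"moves": [0,0,0,0,0,0,0,0,0,0,0,0,0,0,0,3], "gripper": 0.1}}

```text
t: 24.47
eef_pos: [0.5016, -0.2457, 0.2235]
eef_rot: [3.122, -0.125, -0.03]
contact_force: [-0.1, 0.2, -0.4]
gripper_width: 0.55
```

Call:
{"op": "jog_arm", "data": {"moves": [0,0,0,7,0,-1,0,14,-1,-1.7,1,21,-1.5,-1.7,1,28,-1.5,-1.7,1,35,-1.5,-1.7,1,42,-1.5,-1.7,1,49,-1.5,-1.7,1,49]}}

```text
t: 25.13
eef_pos: [0.5, -0.2474, 0.2233]
eef_rot: [2.885, 1.186, -0.018]
contact_force: [0.7, -0.0, 0.3]
gripper_width: 0.548
```

```bash
python3 look.py p13|head -1; python3 mark.py p12 p13
```

```text
25.2333 [ 0.50004224 -0.24738301  0.22361866] [ 2.890014    1.17374862 -0.01740945] [-0.7333135  -0.57396111 -0.07185038] [ 0.02840626 -0.00147569  0.00577199] 0.5511281251662228
p12 centre [113. 376.] angle 86.95276906725208
p13 centre [117. 377.] angle 59.73718662083296
```

Call:
{"op": "jog_arm", "data": {"moves": [0,0,0,0,0,0,0,0,0,0,0,0,0,0,0,0,0,0,0,0], "gripper": -1}}

```text
t: 25.65
eef_pos: [0.5003, -0.2476, 0.2235]
eef_rot: [2.89, 1.172, -0.017]
contact_force: [2.1, -1.4, -1.2]
gripper_width: 0.211
```

Call:
{"op": "jog_arm", "data": {"moves": [1,0.3,-1.5,0,2,0.7,-3,-5,2,0.7,-3,-11,2,0.7,-3,-17,2,0.7,-3,-23,2,0.7,-3,-29,2,0.7,-3,-35,2,0.7,-3,-41,2,0.7,-3,-47,2,0.7,-3,-54,2,0.7,-3,-54]}}

```text
t: 26.57
eef_pos: [0.5015, -0.2454, 0.2235]
eef_rot: [3.116, -0.275, -0.031]
contact_force: [-6.7, 3.3, 12.1]
gripper_width: 0.201
```

Call:
{"op": "jog_arm", "data": {"moves": [0,0,0,0,0,0,0,0,0,0,0,0,0,0,0,3], "gripper": 0.1}}

```text
t: 26.9
eef_pos: [0.5014, -0.2454, 0.2229]
eef_rot: [3.122, -0.193, -0.032]
contact_force: [-0.1, -0.1, 1.2]
gripper_width: 0.548
```

Call:
{"op": "jog_arm", "data": {"moves": [0,0,0,7,0,-1,0,14,-1,-1.7,1,21,-1.5,-1.7,1,28,-1.5,-1.7,1,35,-1.5,-1.7,1,42,-1.5,-1.7,1,49,-1.5,-1.7,1,49]}}

```text
t: 27.57
eef_pos: [0.4998, -0.2471, 0.2232]
eef_rot: [2.912, 1.123, -0.021]
contact_force: [0.6, 0.1, -0.8]
gripper_width: 0.548
```

```bash
python3 look.py p14|head -1; python3 mark.py p12 p13 p14
```

```text
27.6667 [ 0.49980633 -0.24709706  0.2233703 ] [ 2.91695331  1.11048814 -0.02091566] [ 0.15538374 -0.28371809 -0.15736608] [-0.02450086 -0.02480611  0.04030982] 0.549299053450219
p12 centre [113. 376.] angle 86.95276906725208
p13 centre [117. 377.] angle 59.73718662083296
p14 centre [114. 377.] angle 48.0503781039031
```

Call:
{"op": "jog_arm", "data": {"moves": [0,0,0,0,0,0,0,0,0,0,0,0,0,0,0,0,0,0,0,0], "gripper": -1}}

```text
t: 28.08
eef_pos: [0.5001, -0.2474, 0.2235]
eef_rot: [2.917, 1.109, -0.02]
contact_force: [1.7, -0.8, -0.9]
gripper_width: 0.208
```

Call:
{"op": "jog_arm", "data": {"moves": [1,0.3,-1.5,0,2,0.7,-3,-5,2,0.7,-3,-11,2,0.7,-3,-17,2,0.7,-3,-23,2,0.7,-3,-29,2,0.7,-3,-35,2,0.7,-3,-40,2,0.7,-3,-40]}}

```text
t: 28.83
eef_pos: [0.4999, -0.2456, 0.2241]
eef_rot: [3.127, 0.039, -0.034]
contact_force: [-12.3, 2.7, 17.4]
gripper_width: 0.202
```

Call:
{"op": "jog_arm", "data": {"moves": [0,0,0,0,0,0,0,0,0,0,0,0,0,0,0,3], "gripper": 0.1}}

```text
t: 29.17
eef_pos: [0.4999, -0.2456, 0.2233]
eef_rot: [3.125, 0.121, -0.035]
contact_force: [0.2, -0.2, -0.5]
gripper_width: 0.545
```

Call:
{"op": "jog_arm", "data": {"moves": [1,0,0,7,2.6,-0.7,-2,12,2.6,-0.7,-4.8,15,2.6,-0.7,-4.8,15]}}

```text
t: 29.5
eef_pos: [0.5024, -0.2461, 0.217]
eef_rot: [3.08, 0.531, -0.034]
contact_force: [-0.9, 0.4, -0.1]
gripper_width: 0.551
```

Call:
{"op": "jog_arm", "data": {"moves": [0,0,0,0,0,0,0,0,0,0,0,0,0,0,0,0,0,0,0,0], "gripper": -1}}

```text
t: 29.92
eef_pos: [0.5024, -0.2459, 0.2167]
eef_rot: [3.081, 0.53, -0.034]
contact_force: [0.4, 0.6, -1.8]
gripper_width: 0.208
```

Call:
{"op": "jog_arm", "data": {"moves": [-2.7,-1,4,0,-6.5,-2.3,9.8,0,-11,-4,16.5,0,-16,-5.8,24.5,0,-22,-7.8,33,0,-27,-9.7,41,0,-33,-11.6,49,0,-36,-13,75,0,-36,-13,88,0,-36,-13,88,0]}}

```text
t: 30.75
eef_pos: [0.4664, -0.2597, 0.3096]
eef_rot: [3.076, 0.528, -0.026]
contact_force: [1.2, -0.5, -2.2]
gripper_width: 0.204
```

Call:
{"op": "jog_arm", "data": {"moves": [-1,15,0,-1,-2,45,0,-3,-4,80,0,-5,-6,115,0,-7,-8,150,0,-10,-10,185,0,-12,-12,220,0,-14,-14,255,0,-16,-16,290,0,-18,-18,325,0,-21,-20,360,0,-23,-22,395,0,-25,-24,430,0,-27,-26,460,0,-30,-27,480,0,-31,-27,490,0,-31,-27,494,0,-31,-27,494,0,-31,-27,494,0,-31]}}

```text
t: 32.33
eef_pos: [0.4396, 0.2333, 0.3094]
eef_rot: [3.11, -0.315, -0.034]
contact_force: [0.4, -0.9, -2.7]
gripper_width: 0.208
```

```bash
python3 - <<'E'
from h import *
a=read_camera('side');b=read_camera('top')
np.save('pics/s13.npy',a);np.save('pics/t13.npy',b)
s=readout.state();p=s['eef_pos'];print(s['t'],p,s['eef_rot'],s['contact_force'],s['gripper_width'])
im=np.hstack([cv2.resize(a[90:240,165:265],(400,600),interpolation=cv2.INTER_CUBIC),cv2.resize(b[150:300,150:250],(400,600),interpolation=cv2.INTER_CUBIC)])
cv2.imwrite('pics/p15.png',im[:,:,::-1])
P=p+[0,0,.012]
for th in(25,35,45):
    t=np.radians(th);g=np.array([-.979*np.sin(t),.204*np.sin(t),np.cos(t)])
    print(th,((proj('side',P-.09*g)-[165,90])*4).round(),((proj('top',P-.09*g)-[150,150])*4+[400,0]).round())
def E_(p): return ((proj('side',p)-[165,90])*4).round()
E
python3 - <<'E'
import cv2
im=cv2.imread('pics/p15.png')
E
```

```text
32.4333 [0.43967097 0.23305858 0.30971433] [ 3.11009155 -0.31635776 -0.03304613] [-0.30018322  0.27975108 -3.35717373] 0.2076829701111177
25 [[145. 268.]] [[639. 290.]]
35 [[162. 260.]] [[641. 268.]]
45 [[176. 249.]] [[643. 247.]]
```

View pics/p15.png

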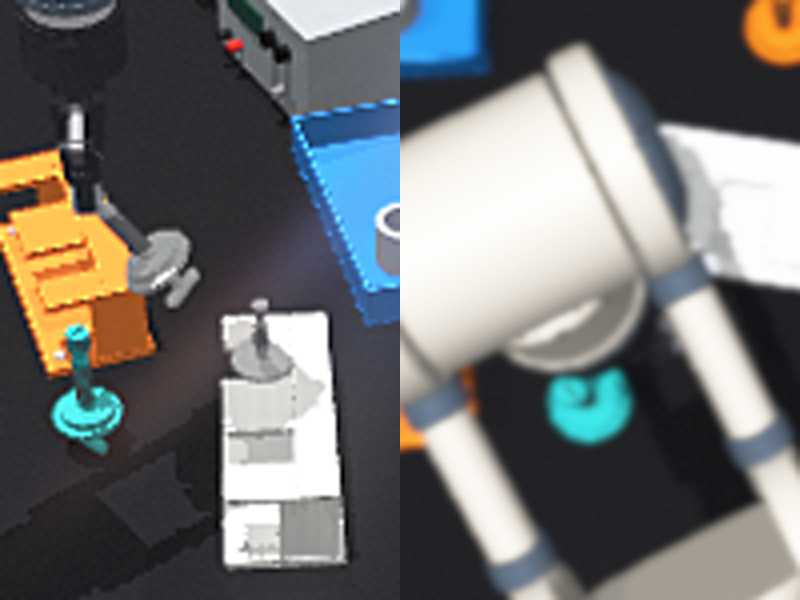

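Run:
```python
from h import *
a=np.load('pics/s13.npy');g=a.astype(int)
print('cols',list(range(200,220)))
for r in range(148,170): print(r,' '.join('%3d'%v for v in g[r,196:222].mean(1)))
p=np.array([.43967,.23306,.30971]);P=p+[0,0,.012]
t=np.radians(35);G=np.array([-.979*np.sin(t),.204*np.sin(t),np.cos(t)])
yh=np.array([.204,.979,0]);e=np.cross(yh,G)
H=P-.12*G;print('H',proj('side',H),'O',proj('side',P-.09*G))
for ps in range(-80,100,20):
    v=yh*np.cos(np.radians(ps))+np.cross(G,yh)*np.sin(np.radians(ps))
    print(ps,(proj('side',H+.02*v)-proj('side',H)).round(1))
```

```text
cols [200, 201, 202, 203, 204, 205, 206, 207, 208, 209, 210, 211, 212, 213, 214, 215, 216, 217, 218, 219]
148  78  89  87  89  61  44  91 129 180 178 181 183 175 170 108  44  39  46  46  48  46  45  47  45  47  45
149  72  79  89  90  91  91 183 175 167 170 165 166 165 167 169 123  40  40  45  47  46  46  46  47  44  46
150  68  77  80  88  88  92 122 169 165 165 161 165 167 155 170 181  85  38  44  44  45  45  45  47  48  46
151 149  48  79  82  82  83 105 162 166 162 166 161 164 164 167 168  89  36  43  46  47  45  44  46  44  46
152 180  55  59  77  80 100 155 164 162 164 167 169 147 153 168 158  87  36  44  44  47  47  46  45  46  48
153 180 159  97  75 116 138 147 147 166 167 166 160 150 160 161 144  53  39  46  44  44  47  47  47  47  47
154 181 162 154 153 121 119 134 166 169 167 167 142 147 165 166 146  28  41  44  47  44  44  45  46  44  48
155 178 142 164 145 146 150 168 169 166 165 138 138 150 169 144 112  29  41  42  45  47  46  47  49  46  49
156 171 136 142 144 143 148 170 166 162 142 130 140 172 149 147  34  48  60  40  44  47  46  49  46  47  50
157 175 140 143 144 15
[... 901 characters left out ...]
  83  38  44  49  50  51  54  52  56  60  60  63
166  90  93  92  98  93  57  41  45  45  40  62 137 123  93  37  45  48  53  51  54  56  58  59  61  63  64
167  94  94  93  98  92  58  24  46  44  44  40  35  35  39  45  48  52  51  52  55  54  58  60  63  60  60
168  93  94  93  97  96  75  24  45  48  45  47  44  48  46  48  50  51  51  53  54  59  61  60  59  60  86
169  93  95  95  93  94  75  23  45  46  46  49  48  47  49  50  51  52  55  57  55  59  64  63  57 113 254
H [[211.39228164 160.62257593]] O [[205.4204536  154.90354609]]
-80 [[ 4.9 -3.7]]
-60 [[ 4.3 -4.7]]
-40 [[ 3.1 -5.1]]
-20 [[ 1.6 -4.9]]
0 [[-0.1 -4.1]]
20 [[-1.7 -2.9]]
40 [[-3.2 -1.2]]
60 [[-4.3  0.5]]
80 [[-4.9  2.2]]
```

```bash
cat > head.py <<'E'
from h import *
from scipy.ndimage import map_coordinates
from scipy.optimize import minimize
def setup(p,th,yh=np.array([.204,.979,0])):
    t=np.radians(th);xh=np.cross(yh,[0,0,1.]);G=-xh*np.sin(t)+np.array([0,0,np.cos(t)])
    return yh,G,p+np.array([0,0,.012])-.12*G
def model(yh,G,H,ps,L,win,ss=5):
    v=yh*np.cos(ps)+np.cross(G,yh)*np.sin(ps)
    im=np.zeros(((win[3]-win[1])*ss,(win[2]-win[0])*ss),np.uint8)
    cam=np.asarray(C['side']['pose'])[:3,3]; d=H-cam; d/=np.linalg.norm(d)
    w=np.cross(v,np.cross(v,d)); u=np.cross(v,np.cross(d,v)/np.linalg.norm(np.cross(d,v))); 
    def pts(h,r):
        P=[];a=np.cross(v,[.3,.2,.9]);a/=np.linalg.norm(a);b=np.cross(v,a)
        for s in(-h,h):
            for k in np.linspace(0,2*np.pi,24): P.append(H+s*v+r*(a*np.cos(k)+b*np.sin(k)))
        return ((proj('side',np.array(P))-[win[0],win[1]]+.5)*ss).astype(np.int32)
    cv2.fillConvexPoly(im,cv2.convexHull(pts(.016,.006)),1)
    if L>.016: cv2.fillConvexPoly(im,cv2.convexHull(pts(L,.0025)),1)
    return cv2.resize(im.astype(np.float32),(win[2]-win[0],win[3]-win[1]),interpolation=cv2.INTER_AREA)
E
python3 - <<'E'
from head import *
g=np.load('pics/s13.npy').astype(float).mean(2)
win=(205,155,221,170)
obs=np.clip((g[win[1]:win[3],win[0]:win[2]]-45)/110,0,1)
yy,xx=np.mgrid[win[1]:win[3],win[0]:win[2]]
# ignore collar side: keep pixels beyond line through stem
yh,G,H0=setup(np.array([.43967,.23306,.30971]),35)
o=proj('side',H0+.03*G)[0];h=proj('side',H0)[0];n=(h-o)/np.linalg.norm(h-o)
D=(xx-h[0])*n[0]+(yy-h[1])*n[1]; keep=D>-.5
res=[]
for L in(.0165,.017,.018,.02,.022,.024,.027):
  best=(9e9,)
  for ps in range(-85,90,5):
    for du in np.arange(-2,2.1,.5):
      for dv in np.arange(-2,2.1,.5):
        m=model(yh,G,H0,np.radians(ps),L,win) if (du==-2 and dv==-2) else m
        s=cv2.warpAffine(m,np.float32([[1,0,du],[0,1,dv]]),m.shape[::-1])
        c=((s-obs)**2)[keep].sum()
        if c<best[0]: best=(c,ps,du,dv)
  print(L,best)
E
```

```text
0.0165 (np.float64(1.5367474381466197), -50, np.float64(-1.5), np.float64(1.0))
0.017 (np.float64(1.5220080542800467), -55, np.float64(-1.5), np.float64(1.0))
0.018 (np.float64(1.5929656235475802), -55, np.float64(-1.5), np.float64(1.0))
0.02 (np.float64(1.5444929351988521), -45, np.float64(-1.0), np.float64(0.0))
0.022 (np.float64(1.6947959691630547), -40, np.float64(-1.0), np.float64(0.0))
0.024 (np.float64(2.2014322947531464), -45, np.float64(-0.5), np.float64(-0.5))
0.027 (np.float64(2.280686859638715), -40, np.float64(0.0), np.float64(-1.5))
```

Run:
```python
from head import *
g=np.load('pics/s2.npy').astype(float).mean(2)
yh,G,H=setup(np.array([.5569,.1576,.3115]),0)
h=proj('side',H)[0];print(h)
for ps in range(-80,100,20):
    v=yh*np.cos(np.radians(ps))+np.cross(G,yh)*np.sin(np.radians(ps)); print(ps,(proj('side',H+.016*v)-h).round(1),end=' ')
print()
r0,c0=int(h[1])-9,int(h[0])-9
print(c0)
for r in range(r0,r0+18): print(r,' '.join('%3d'%v for v in g[r,c0:c0+20]))
```

```text
[231.58092872 175.06926598]
-80 [[ 5.  -0.8]] -60 [[ 4.3 -1.9]] -40 [[ 3.1 -2.8]] -20 [[ 1.6 -3.3]] 0 [[-0.2 -3.4]] 20 [[-1.9 -3.2]] 40 [[-3.4 -2.5]] 60 [[-4.5 -1.5]] 80 [[-5.1 -0.4]] 
222
166 255 248 162 240 249 246 246 246 238 232 163 239 137 146 149 144 124 139 146  80
167 211 251 170 139 238 251 250 250 249 241 248 248 145 143 139 114 124 151 156  57
168 129 255 251 139 112 160 233 248 249 243 246 242 204 134 111 127 142 156 133 170
169 185 175 251 250 188 123 111 102  94  88  92  97 110 133 126 143 131 135 242 255
170 255 215 152 234 251 243 214 181 135 132 134 147 210 251 131 126 138 225 255 255
171 255 255 225 142 162 230 253 255 255 255 255 255 241 116 120 132 252 255 255 255
172 255 255 255 255 200 136 107 135 144 144 142  99  90 143 236 234 255 255 254 254
173 255 255 255 255 255 255 189  92 116 112 104 105 150 255 255 255 255 254 253 254
174 255 254 254 255 255 255 164 127 152 148 126 139 239 255 255 253 255 254 253 253
175 255 255 254 250 249 248 127 140 147 131 139 220 255 254 254 251 255 254 253 254
176 255 255 253 243 247 246  95 116 121 136 221 255 252 249 242 233 255 254 253 253
177 134 213 248 245 247 250 178 103  97 135 238 152 177 252 248 249 255 254 253 254
178 104 241 252 247 247 252 255 138  95 110 161 156 151 191 250 247 252 255 254 253
179 127 255 249 245 246 250 254 203 110 130 159 176 198 255 249 241 208 255 254 254
180 128 255 251 246 244 245 250 254 230 255 254 255 255 251 249 239 204 255 254 253
181  80 207 255 250 246 245 246 247 239 240 239 241 249 251 249 224 250 255 254 254
182  44 111 245 255 253 249 247 247 238 237 238 239 242 251 228 155 255 255 254 253
183  33  36  77 186 255 252 251 251 251 241 241 240 230 170 115 191 255 255 254 253
```

Run:
```python
from head import *
def fit(g,win,obs,keep,S,Ls):
  yh,G,H0=S
  for L in Ls:
    out=[]
    for ps in range(-85,90,5):
      m=model(yh,G,H0,np.radians(ps),L,win);b=9e9
      for du in np.arange(-2,2.1,.5):
        for dv in np.arange(-2,2.1,.5):
          s=cv2.warpAffine(m,np.float32([[1,0,du],[0,1,dv]]),m.shape[::-1]); c=((s-obs)**2)[keep].sum()
          if c<b:b=c;d=(du,dv)
      out.append((round(b,2),ps,d))
    print(L,sorted(out)[:4])
g=np.load('pics/s2.npy').astype(float).mean(2)
win=(226,172,236,182);obs=np.clip((250-g[win[1]:win[3],win[0]:win[2]])/125,0,1)
yy,xx=np.mgrid[win[1]:win[3],win[0]:win[2]]
keep=~((xx>=233)&(yy<=173))
fit(g,win,obs,keep,setup(np.array([.5569,.1576,.3115]),0),(.017,))
keep&=~((xx>=231)&(yy>=177))
fit(g,win,obs,keep,setup(np.array([.5569,.1576,.3115]),0),(.017,))
```

```text
0.017 [(np.float64(6.61), 5, (np.float64(-1.5), np.float64(-0.5))), (np.float64(6.68), 0, (np.float64(-1.5), np.float64(-0.5))), (np.float64(6.94), 10, (np.float64(-1.5), np.float64(0.0))), (np.float64(7.64), -5, (np.float64(-1.5), np.float64(-0.5)))]
0.017 [(np.float64(3.67), 0, (np.float64(-1.5), np.float64(-0.5))), (np.float64(3.91), 5, (np.float64(-1.5), np.float64(-0.5))), (np.float64(3.94), -5, (np.float64(-1.5), np.float64(-1.0))), (np.float64(4.21), -10, (np.float64(-1.5), np.float64(-1.0)))]
```

Call:
{"op": "jog_arm", "data": {"moves": [0,0,0,7,0,0,0,14,0,0,0,21,0,0,0,28,0,0,0,35,0,0,0,42,0,0,0,49,0,0,0,56,0,0,0,63,0,0,0,70,0,0,0,77,0,0,0,84,0,0,0,91,0,0,0,95,0,0,0,95]}}

```text
t: 33.68
eef_pos: [0.4399, 0.2319, 0.31]
eef_rot: [2.325, 2.073, -0.004]
contact_force: [1.1, -0.8, -3.1]
gripper_width: 0.204
```

Run:
```python
from h import *
a=read_camera('side');np.save('pics/s14.npy',a);np.save('pics/t14.npy',read_camera('top'))
s=readout.state();p=s['eef_pos'];print(s['t'],p,s['eef_rot'],s['contact_force'])
r=s['eef_rot'];az=np.arctan2(r[1],r[0]);yj=np.array([np.cos(2*az-np.pi/2),np.sin(2*az-np.pi/2),0]);print('jaw az',np.degrees(2*az-np.pi/2)%180)
yh=-yj if 0 else yj
g=a.astype(float).mean(2)
P=p+[0,0,.012]
t=np.radians(35)
for sg in(1,-1):
    lean=sg*np.cross([0,0,1],yj);G=np.sin(t)*lean+np.array([0,0,np.cos(t)]);print(sg,lean,proj('side',P+.01*G),proj('side',P-.09*G),proj('side',P-.12*G))
c=proj('side',P)[0].astype(int);print(c)
for r in range(c[1]-10,c[1]+10): print(r,' '.join('%3d'%v for v in g[r,c[0]-10:c[0]+11]))
```

```text
33.7833 [0.4398952  0.23220556 0.30994373] [ 2.33021212  2.06758225 -0.00425604] [-0.22906538  1.08027683 -2.93600979]
jaw az 173.16487655714326
1 [ 0.11901265  0.99289274 -0.        ] [[186.39130087 133.68811055]] [[190.05443293 166.62779794]] [[191.13622305 176.35549216]]
-1 [-0.11901265 -0.99289274  0.        ] [[186.6245309  136.03243985]] [[187.91947238 145.34314508]] [[188.27739501 147.91662984]]
[186 137]
127  48  39  32  28  23  93 178 191 190 185  45  36  40  33  38  35  37  33  37  35  35
128  42  43  33  35  28 112 190 186 183 181 146  26  39  33  35  34  34  34  38  33  34
129  33  34  34  34  25  54 148 185 181 184 183  45  36  35  33  34  37  36  34  36  39
130  24  28  35  35  33  15 105 188 181 181 181 148  27  26  31  38  34  34  41  50  48
131  68  48  26  43  32  16 110 187 182 180 186 197  43  37  49  36  33  37  48  47  45
132 168 149  47  28  29  40  97 163 183 180 182 179 130  99 129  88  28  36  46  47  47
133 187 185 128  24  42  95  93 145 183 180 184 180 130  53 126  74  27  37  48  46  47
134 146 127  52  22  60 127 104 143 190 187 167 184 183  62 123  73 
[... 375 characters left out ...]
  93  91  88  48  21  63 120  70 117 160 169 159 131  78  78 119  63  61  45  37  45
140  96  98 111  91  65  61 115  73 108  96  84  82  80  75  90 130 167 188 116  41  38
141 157 161 186 196 236 189 119  89  99  72  79  85  81  88  91 130 158 187 180 110  43
142 186 180 181 226 255 255 169 148 102  72 123 143  91  69 129 190 183 181 183 179 108
143 180 176 199 254 245 255 255 255 168  40  93  73  56  80 162 188 178 178 181 169 109
144 179 173 212 254 253 255 255 255 162  61  91  66  63  77 157 183 180 179 174 158 181
145 178 175 213 253 254 255 252 161 169 102  55  83  87  67 158 178 176 178 177 164 179
146 179 173 207 254 248 153 162 169 169 123  56  77  76  98 172 180 175 177 178 158 179
```

```bash
cat > ma.py <<'E'
from h import *
def mark(fn,P,G,e1,rad=2.6):
    g=np.load('pics/%s.npy'%fn).astype(float).mean(2)
    e2=np.cross(G,e1);T=P+.01*G;c0=proj('side',T)[0]
    J=np.c_[proj('side',T+.01*e1)[0]-c0,proj('side',T+.01*e2)[0]-c0]/.01
    best=(-1e9,)
    for du in np.arange(-2,2.1,.25):
      for dv in np.arange(-2,2.1,.25):
        for an in range(0,180,4):
          a=np.radians(an);u=np.linspace(-.007,.007,15)
          L=lambda off:np.array([c0+[du,dv]+J@(x*np.array([np.cos(a),np.sin(a)])+off*np.array([-np.sin(a),np.cos(a)])) for x in u])
          smp=lambda q:cv2.remap(g.astype(np.float32),q[None,:,0].astype(np.float32),q[None,:,1].astype(np.float32),cv2.INTER_LINEAR).mean()
          s=min(smp(L(.005)),smp(L(-.005)))-smp(L(0))
          if s>best[0]:best=(s,an,du,dv)
    return best
E
python3 - <<'E'
from ma import *
t=np.radians(35)
j=np.radians(173.16);e1=np.array([np.cos(j),np.sin(j),0]);G=np.array([-.119*np.sin(t),-.9929*np.sin(t),np.cos(t)])
print('now',mark('s14',np.array([.4399,.2322,.3219]),G,e1))
yh=np.array([.204,.979,0])
print('start rack',mark('s0',np.array([.557,.1575,.175]),np.array([0,0,1.]),yh))
E
```

```text
now (np.float32(56.200073), 48, np.float64(-0.75), np.float64(0.5))
start rack (np.float32(77.57121), 48, np.float64(0.0), np.float64(0.0))
```

Run:
```python
from head import *
im=cv2.imread('pics/p3.png').astype(float)[:,:400]
g=im[2::4,2::4]
print('R then B-ish gray; cols from 258')
for r in range(266,282): print(r,' '.join('%3d'%v for v in g[r-180,258-210:274-210].mean(1)),'|',' '.join('%4d'%v for v in (g[r-180,258-210:274-210,2]-g[r-180,258-210:274-210,0])))
yh=np.array([-.337,.941,0]);yh,G,H=setup(np.array([.55213,-.22713,.31189]),0,yh)
h=proj('side',H)[0];print(h)
for ps in range(-60,61,20):
    v=yh*np.cos(np.radians(ps))+np.cross(G,yh)*np.sin(np.radians(ps)); print(ps,(proj('side',H+.016*v)-h).round(1),end=' ')
```

```text
R then B-ish gray; cols from 258
266 114 137 135 133 133 134 134 135 135 134 132 133 136 135 122 106 |   -2   -2   -1   -3   -1   -2   -2   -1   -3   -3   -2   -3   -4   -2   -3   -1
267  91 115 136 138 137 134 133 135 138 134 134 136 136 128 111 121 |   -1    0   -2   -2   -2   -3   -2   -2   -2   -1   -1   -3   -1    0   -2   -2
268 114  95 114 143 146 130 133 132 134 134 130 128 119  96 110 143 |   -2   -4   -1   -1    0   -1   -5   -2   -1   -2   -1   -1   -3    0   -1   -1
269 156 157  91  84  85 103 117 116 120 118 100  93 101 125 138 139 |   -2   -4    0   -1   -2    0   -3   -2   -2   -2   -3   -3   -2   -2   -2   -1
270 191 255 164 147 133 120 114 115 120 121  98 115 115 136 133 123 |   -4    0   -2   -3   -2   -2   -1   -2   -2   -1   -2   -1   -1   -2   -2   -4
271 186 243 255 255 255 243 211 218 232 240 150 156 126 131 122  94 |   -5   -3    0    0    0   -2   -3    0   -3   -4   -2   -3   -4   -6   -4    3
272  58  99 167 219 220 225 231 235 231 230 246 216 106 113  95  92 |    1    3   -8   -9   -7   -3   -3   -1   -3   -5   -4   -9   -6    1   16   44
273 102 134 106  
[... 781 characters left out ...]
 68  67  81  91  91 |  104   96   48   52   48   44   35   25   30   48   40   39   39   45   54   53
279 174 157  83  79  71  72  73  72  70  70  71  72  68  70  83  94 |  105   93   46   46   42   45   47   48   46   43   42   41   40   43   50   56
280 173 150  78  76  78  79  76  73  75  74  72  73  71  72  84  96 |  104   88   44   43   46   46   44   43   42   41   44   41   42   42   48   56
281 176 146  69  79  80  80  76  77  75  75  74  71  73  69  73  96 |  107   86   41   47   48   47   48   45   43   44   43   43   44   40   44   56
[265.52605973 271.97067133]
-60 [[ 2.5 -4.5]] -40 [[ 0.4 -5. ]] -20 [[-1.7 -4.8]] 0 [[-3.6 -4.1]] 20 [[-5.1 -2.8]] 40 [[-6.  -1.3]] 60 [[-6.1  0.5]]
```

Call:
{"op": "jog_arm", "data": {"moves": [0,0,0,-7,0,0,0,-14,0,0,0,-21,0,0,0,-28,0,0,0,-35,0,0,0,-42,0,0,0,-49,0,0,0,-56,0,0,0,-63,-1,-2,-10,-70,-2,-4,-25,-77,-3,-6,-45,-84,-4,-9,-65,-91,-4,-9,-90,-95,-4,-9,-115,-95,-4,-9,-145,-95,-4,-9,-170,-95,-4,-9,-183,-95,-4,-9,-187,-95,-4,-9,-187,-95]}}

```text
t: 35.45
eef_pos: [0.4356, 0.2229, 0.1224]
eef_rot: [3.108, -0.324, -0.035]
contact_force: [-0.3, 0.1, -2.9]
gripper_width: 0.206
```

Run:
```python
from h import *
s=readout.state();p=s['eef_pos'];print(s['t'],p,s['eef_rot'],s['contact_force']);r=s['eef_rot'];print('jaw',np.degrees(2*np.arctan2(r[1],r[0])-np.pi/2)%180)
print(onz('top',(196.6,249.6),.05))
a=read_camera('side');np.save('pics/s15.npy',a);g=a.astype(float).mean(2)
t=np.radians(35);G=np.array([-.979*np.sin(t),.204*np.sin(t),np.cos(t)]);P=p+[0,0,.012]
F=P-.087*G+.03*np.cross(np.array([.204,.979,0]),G);print('F',F,proj('side',F))
F[:]=F
# plate front edge px near F, along x
E=np.array([.5286,.2038,.085]);print('edge',proj('side',E))
c=proj('side',F)[0].astype(int)
for rr in range(c[1]-6,c[1]+7): print(rr,c[0]-8,' '.join('%3d'%v for v in g[rr,c[0]-8:c[0]+14]))
```

```text
35.45 [0.43562449 0.22290467 0.12238807] [ 3.10799775 -0.32407991 -0.03528341] [-0.32774333  0.13302464 -2.93740476]
jaw 78.09423227120458
[0.42350014 0.28624412 0.05      ]
F [0.50853621 0.20771162 0.08033011] [[215.02530459 195.0808953 ]]
edge [[221.06854881 193.74604735]]
189 207  67  68  68  67  67  64  63  63  62  61  59  55  46 106 232 213 214 216 219 217 219 221
190 207  65  67  64  65  64  64  64  61  61  60  59  55  46 110 232 215 215 217 219 218 220 221
191 207  62  63  58  60  60  60  59  61  58  43  44  40  30  98 221 216 214 217 217 218 220 220
192 207  67  74  73  81  71  65  39  39  43  41  42  36  30  98 222 217 215 217 218 217 218 220
193 207 141 173 168 180 162 138  68  34  40  42  41  38  29  97 219 215 215 215 218 216 218 220
194 207 171 172 170 165 161 174 180  56  35  39  39  36  33  98 221 218 214 218 219 216 218 220
195 207 169 168 165 168 165 150 168 126  28  36  38  37  28  92 213 219 216 218 218 217 219 220
196 207 168 166 165 169 168 156 172 172  36  33  37  35  21  64 188 227 221 215 219 219 222 224
197 207 168 164 168 162 155 161 173 169  42  32  35  34  23  96 250 255 249 192 197 198 218 211
198 207 167 169 167 170 150 164 177 150  28  30  35  33  20  85 209 125 125 125 130 132 132 134
199 207 169 168 167 158 148 149 166 110  18  29  35  31  19 105 250 182 180 170 172 178 180 176
200 207 169 168 162 140 142 159 150  91  38  34  30  30  19 101 250 226 223 225 219 189 187 191
201 207 177 153 132 146 181 161 148  75 136 103  26  32  22 102 248 220 219 220 220 215 183 189
```

Call:
{"op": "jog_arm", "data": {"moves": [7,-1.4,0,0,14,-2.9,0,0,19.6,-4.1,0.5,0,23.5,-4.9,4.5,0,27.4,-5.7,8.5,0,31.5,-6.5,13,0,35.7,-7.4,17.4,0,39,-8.1,20,0,42.1,-8.8,22.3,0,45.5,-9.5,24.5,0,48.9,-10.2,26.4,0,52.5,-11,28.5,0,55.8,-11.6,30,0,60,-12.5,32,0,65,-13.5,33,0,65,-13.5,33,0]}}

```text
t: 36.83
eef_pos: [0.5024, 0.2095, 0.1576]
eef_rot: [3.109, -0.324, -0.029]
contact_force: [-4.1, 0.5, -2.1]
gripper_width: 0.207
```

```bash
cat > tilt.py <<'E'
from h import *
import sys
s=readout.state();p=s['eef_pos'];print(s['t'],p,s['contact_force'],s['gripper_width'])
a=read_camera('side');np.save('pics/%s.npy'%sys.argv[1],a);g=a.astype(float).mean(2)
P=p+[0,0,.012]
for th in(0,10,20,35):
    t=np.radians(th);G=np.array([-.979*np.sin(t),.204*np.sin(t),np.cos(t)]);print(th,proj('side',P-.09*G).round(1),proj('side',P-.076*G).round(1))
c=proj('side',P-[0,0,.09])[0].astype(int)
for rr in range(c[1]-16,c[1]+12): print(rr,c[0]-13,' '.join('%3d'%v for v in g[rr,c[0]-13:c[0]+15]))
E
python3 tilt.py s16
```

```text
36.8333 [0.50238817 0.20948426 0.15760262] [-4.09306334  0.5202835  -2.05006275] 0.20734922362201189
0 [[213.1 195.2]] [[212.9 192.2]]
10 [[217.8 194.7]] [[216.8 191.8]]
20 [[222.3 193.6]] [[220.6 190.9]]
35 [[228.4 191. ]] [[225.8 188.7]]
179 200  52  42  45  50  53  52  69 120 119  88  55  60  57  75 134  89  69  70  71  69  67  53  90 197 184 180 183 186
180 200  42  48  49  54  56  60  54  71 127 109  54  60  59  72 125  92  66  69  71  67  65  59  91 197 184 182 180 180
181 200  51  50  53  54  57  60  58  77 148 111  73  79  74  80 107  78  68  68  68  67  66  59  70 146 191 184 179 182
182 200  52  52  54  56  58  60  60  76 136 132 131 134 100  77  64  67  68  67  68  66  61  60  56  95 168 188 186 184
183 200  54  52  54  58  58  62  60  63  90 125 112 116  85  65  67  68  67  68  64  62  55  50  42  48  78 137 183 185
184 200  53  57  59  61  64  63  65  66  80  79  99  98  74  68  68  66  68  65  60  54  74 113  79 107 103 110 131 130
185 200  56  57  61  63  63  65  65  66  78 110  86 104 103  68  66  65  65  62  57  67 187 255 230 233 234 234 222 176
186 200  58  61  61 
[... 1799 characters left out ...]
  54  52  43  40  62  87 113  94 110  95 100 113 134 123  64  19  14  99 247 220 216 218 219 214 183
202 200  56  56  55  55  53  50  47  42  33  39  90 168 153 145 142 135  56  22  32  18  97 245 219 215 216 218 214 181
203 200  54  56  52  54  51  49  49  46  51 107 169 174 164 151 124  53  19  31  29  13 103 245 219 217 218 218 213 182
204 200  53  55  53  51  54  52  51  45  50  97 161 165 143 102  32  23  33  32  30  21 104 244 220 218 217 215 211 181
205 200  51  53  53  49  52  53  50  43  37  85 143 133  59  13  30  28  33  31  32  19  97 245 220 218 213 182 179 182
206 200  54  50  53  52  50  51  31  29  29  22  33  67  21  30  33  34  32  32  32  19  99 245 209 209 206 176 157 185
```

Call:
{"op": "jog_arm", "data": {"moves": [-12,2.5,0,0,-26,5,0,0,-34,7,5,0,-34,0,11.5,0,-30,-18,11.5,0,-25,-32,11.5,0,-25,-35.7,11.5,0,-25,-35.7,11.5,0,-25,-35.7,11.5,0]}}

```text
t: 37.63
eef_pos: [0.4775, 0.1738, 0.1695]
eef_rot: [3.11, -0.326, -0.028]
contact_force: [0.4, 0.2, -2.9]
gripper_width: 0.205
```

```bash
python3 tilt.py s17 | head -5
python3 - <<'E'
from h import *
r=readout.state()['eef_rot'];print('jaw',np.degrees(2*np.arctan2(r[1],r[0])-np.pi/2)%180)
g=np.load('pics/s17.npy').astype(float).mean(2)
for rr in range(186,216): print(rr,196,' '.join('%3d'%v for v in g[rr,196:236]))
# expected slot edges at plate top: rack x -45..-15, lateral +-20.5
X=np.array([.979,-.204,0]);Y=np.array([.204,.979,0])
for x in(.477,.49):
    for d in(-.0205,.0205): print(x,d,proj('side',X*x+Y*(.2675+d)+[0,0,.085]).round(1))
E
```

```text
37.6333 [0.47751971 0.17380452 0.16945402] [ 0.35483195  0.22431845 -2.88886777] 0.2051070425933654
0 [[207.9 201.5]] [[207.6 198.5]]
10 [[212.6 201. ]] [[211.6 198.1]]
20 [[217.2 199.9]] [[215.5 197.1]]
35 [[223.4 197.2]] [[220.8 194.9]]
jaw 78.07350069657886
186 196  53  55  57  54  56  61 104 137  44  54  62  60  98 130  62  66  70  64  66  66  62  60  53  67 183 255 214 219 221 222 222 226 229 227 225 227 229 228 222 219
187 196  53  53  57  58  60  59  93 135  59  62  66  60  78 109  63  66  68  68  64  62  62  59  54  51 158 255 211 215 219 219 216 221 223 220 217 219 223 222 218 217
188 196  56  57  58  60  59  59  83 132 141 137 134 102  75  62  65  64  66  64  62  61  58  58  52  50 157 255 207 216 218 218 217 220 221 219 217 218 220 221 218 217
189 196  52  57  55  60  59  60  66 101 111 116 102  97  60  66  65  65  65  64  60  59  60  57  52  47 154 255 209 214 216 218 216 219 220 218 216 217 220 221 217 217
190 196  51  58  60  60  63  61  64  81  86  99  98  73  67  62  63  63  62  60  60  60  58  53  49  46 152 255 207 213 216 217 216 219 222 217 217 217 219 221 217 217
[... 3616 characters left out ...]
  47  30  32  24  73 193 216 186 184 188 218 216 213 214 247 255 255 255 255 255
213 196  50  49  51  49  51  46  29  30  30  28  26  25  29  29  34  32  33  34  37  48  30  33  33  24  76 194 217 190 188 190 221 233 234 249 255 255 255 255 255 255
214 196  48  46  30  28  31  33  29  32  31  31  29  31  33  32  31  33  32  35  34  33  35  34  33  22  75 194 211 189 186 235 255 255 255 255 255 255 255 255 255 255
215 196  47  33  31  32  32  33  30  32  32  30  34  38  48  33  32  31  33  33  32  35  33  32  34  22  79 180 114  99 105 146 132 140 136 127 137 132 129 136 134 126
0.477 -0.0205 [[221.8 206.7]]
0.477 0.0205 [[221.5 197.8]]
0.49 -0.0205 [[225.8 206.5]]
0.49 0.0205 [[225.5 197.6]]
```

Call:
{"op": "jog_arm", "data": {"moves": [6,0,0,0,14,-1.7,0,0,22,-3.4,0,0,30,-5,0,0,38,-6.8,0,0,46,-8.5,0,0,54,-10.2,0,0,62,-12,0,0,69,-13.5,0,0,74.5,-14.7,0,0,74.5,-14.7,0,0]}}

```text
t: 38.6
eef_pos: [0.5528, 0.159, 0.169]
eef_rot: [3.11, -0.326, -0.029]
contact_force: [-0.2, 0.3, -2.9]
gripper_width: 0.209
```

```bash
python3 tilt.py s18
```

```text
38.6 [0.55280332 0.15899155 0.16899177] [-0.17341819  0.31898483 -2.87852458] 0.20856899732801018
0 [[231.3 200.3]] [[231.1 197.3]]
10 [[236.  199.8]] [[235.2 196.9]]
20 [[240.6 198.7]] [[239.1 195.9]]
35 [[246.9 196. ]] [[244.4 193.7]]
184 218  58  48  76 140 135 171 170 174 151 100  82  34  41  35  45  95 151 246 255 255 255 255 255 193 200 203 202 201
185 218  52  60 209 255 255 255 255 255 255 123  88  32  39  29  30 125 255 255 255 255 255 255 195 200 205 206 203 203
186 218  49  57 202 255 255 255 255 255 255 108  92  57  59  62 123 195 255 255 255 197 181 203 203 204 205 206 204 204
187 218  49  45 184 255 255 255 255 255 255  81 116 123 116 161 255 255 255 255 200 206 199 208 207 205 204 206 205 204
188 218  47  42 181 255 255 255 255 255 255  49  91  99  87 140 255 211 201 202 207 214 206 209 205 205 206 206 205 204
189 218  46  39 179 255 255 255 255 255 255 125  49  78  90 105 236 218 208 206 208 205 155 211 206 204 206 207 207 205
190 218  45  39 179 255 255 255 255 255 255 197  77  59  73  95 146 223 209 207 211 211 201 209 207 206 206 206 205 205
191 218  45  38 168 255
[... 1796 characters left out ...]
 255 255 255 255 255 115 104 108 168 150 153  90 101 114 147 180 240 185 206 178 178 206 208 206 202
207 218  41  23 173 255 255 255 255 255 235 199 183 151 135 137 140 161 186 204 176 177 177 174 182 175 179 207 208 244
208 218  42  22 169 255 255 255 255 255 255 255 255 198 202 204 202 199 228 255 168 176 179 178 184 176 176 173 224 255
209 218  43  27 113 255 255 255 255 255 255 255 255 255 255 255 255 255 255 255 189 172 175 171 185 178 175 177 176 169
210 218  45  31 109 255 255 255 255 255 255 255 255 255 255 255 255 255 255 255 255 170 176 163 185 179 176 180 179 178
211 218  44  33  62 231 255 255 255 255 255 255 255 255 255 253 254 254 255 255 255 169 168 139 184 180 176 181 180 177
```

Call:
{"op": "jog_arm", "data": {"moves": [0,0,-2,0,0,0,-4,0,0,0,-5,0,0,0,-5,0]}}

```text
t: 38.98
eef_pos: [0.5521, 0.1595, 0.1642]
eef_rot: [3.11, -0.325, -0.029]
contact_force: [-0.2, 0.8, -2.6]
gripper_width: 0.208
```

Call:
{"op": "jog_arm", "data": {"moves": [0,0,-1,0,0,0,-2,0,0,0,-2,0,0,0,-2,0]}}

```text
t: 39.32
eef_pos: [0.5526, 0.1596, 0.1638]
eef_rot: [3.111, -0.325, -0.025]
contact_force: [-0.4, 0.5, 6.4]
gripper_width: 0.205
```

Call:
{"op": "jog_arm", "data": {"moves": [0,0,0.5,0,0,0,0.5,0,0,0,0.5,0,0,0,0.5,0,0,0,0.5,0,0,0,0.5,0], "gripper": 0.7}}

```text
t: 39.82
eef_pos: [0.5524, 0.1595, 0.1639]
eef_rot: [3.111, -0.325, -0.026]
contact_force: [-0.9, -0.3, -0.1]
gripper_width: 0.853
```

Call:
{"op": "jog_arm", "data": {"moves": [0,0,20,0,0,0,50,0,0,0,90,0,-30,0,120,0,-70,-20,120,0,-110,-50,120,0,-140,-90,120,0,-150,-130,120,0,-150,-170,120,0,-150,-200,120,0,-150,-200,120,0]}}

```text
t: 40.73
eef_pos: [0.4014, -0.0459, 0.2842]
eef_rot: [3.107, -0.336, -0.024]
contact_force: [-0.1, 0.1, -0.2]
gripper_width: 0.847
```

Run:
```python
from ma import *
a=read_camera('side');np.save('pics/s19.npy',a);b=read_camera('top');np.save('pics/t19.npy',b)
s=readout.state();print(s['t'],s['eef_pos'],s['contact_force'])
g=a.astype(float).mean(2)
for rr in range(172,212): print(rr,216,' '.join('%3d'%v for v in g[rr,216:246]))
print('mark',mark('s19',np.array([.5525,.159,.175]),np.array([0,0,1.]),np.array([.204,.979,0])))
print(proj('side',[.5525,.159,.185]),proj('side',[.5525,.159,.085]))
d=np.abs(a.astype(int)-np.load('pics/s0.npy')).sum(2)>90
n,l,st,ce=cv2.connectedComponentsWithStats(d.astype(np.uint8))
print([(st[i][:4].tolist(),int(st[i][4])) for i in range(1,n) if st[i][4]>25])
```

```text
40.8333 [ 0.402157   -0.04196932  0.28395832] [ 0.0653595  -0.54605912 -0.23280565]
172 216  64  65  64  50 180 255 255 255 255 255 255 255 195  93  84 141 255 255 255 255 255 247 255 255 255 255 255 255 255 255
173 216  67  66  65  49 181 255 255 255 255 255 255 255 199  86  77 109 243 255 255 255 255 254 255 255 255 255 255 255 255 255
174 216  68  69  69  53 176 255 255 255 255 255 255 255 182  88  76  95 231 255 255 255 255 254 255 255 255 255 255 255 255 255
175 216  68  72  68  57 128 255 255 255 255 254 253 255 175  86  73  95 218 255 254 254 255 254 255 255 255 255 255 255 255 255
176 216  71  73  69  61 113 255 255 255 255 250 251 255 248  81  83 123 253 255 255 254 249 244 255 255 255 255 255 255 255 255
177 216  69  70  71  68  73 118 151 229 254 251 251 255 255 124 151 167 245 161 192 255 253 253 255 255 255 255 255 255 255 255
178 216  71  71  72  71  67  68 113 252 255 252 252 254 255 208 255 255 252 177 166 212 255 252 255 255 255 255 255 255 255 255
179 216  71  71  73  70  64  49 138 255 255 251 252 255 255 158 183 255 255 250 206 255 254 249 224 255 255 255 255 255 
[... 4062 characters left out ...]
5 255 255 255 249 255 255 255 255 255 255
mark (np.float32(62.148773), 164, np.float64(-0.75), np.float64(-2.0))
[[230.2888854  179.36872285]] [[231.23365334 201.59662508]]
[([0, 0, 204, 184], 17762), ([219, 0, 293, 384], 60992), ([285, 28, 14, 8], 44), ([0, 156, 193, 228], 19378), ([220, 166, 31, 66], 767), ([178, 187, 18, 20], 184), ([187, 216, 9, 8], 30), ([309, 226, 20, 33], 515), ([279, 229, 18, 17], 172), ([251, 243, 19, 10], 54), ([199, 247, 13, 9], 34), ([37, 251, 15, 5], 29), ([230, 252, 31, 7], 80), ([167, 259, 22, 14], 104), ([253, 269, 58, 33], 960), ([363, 287, 13, 11], 101), ([238, 291, 31, 31], 420), ([240, 297, 77, 46], 380), ([261, 313, 10, 11], 32), ([386, 323, 29, 5], 35)]
```

```bash
python3 -c "
from cell import order;print(order.job_done())"
```

```text
the job is handed in; nothing more can be done
None
```

I measured the branch bore with the larger gauge, drew the gauge out, hung it upright in its own slot and let go. I handed the job in at about t = 41 s. I couldn't directly confirm the knob's end positions or the plunger size.

**How it was done**
- **Seating:** the jog can't tilt the hand. I held the gauge by the knob and let the bore wall swing it to 35°, then pushed it in and released it. In the pictures the collar looked square on the branch's face.
- **Slackening:** I turned the knob with repeated short grip-and-turn strokes under a light axial push. The knob's mark moved about 85° counter-clockwise over four strokes. Full travel is 69°, and the last stroke moved it least, as it would at the stop.
- **Tightening:** the mark moved about 92° clockwise over four strokes, the fourth again much shorter. I then added a fifth stroke that I didn't measure.
- **Return:** I set the gauge upright by pushing its collar against the rack's front edge. It then slid level into the free slot, and the collar touched down at the height where it was picked up.

**Last checks**
- After release, the side picture's pixel values show the gauge standing upright in the slot. The arm was clear, with no contact force.
- I saw no sign that anything else had moved, but the final picture comparison was full of arm and shadow changes, so that check is weak.

**Uncertain or disagreeing**
- **Lock angle:** the mark ended near its starting angle relative to the gauge, which points to a tight lock. My head-angle readings were only good to about 10°, and one fit (0°) disagreed with the others (about −40°).
- **Final mark reading:** the automatic fit on the last picture gave 164°, at the limit of its search range. I discarded it and read about 50° from the pixels.
- **Plunger size:** the pictures argue moderately against the plungers having sprung fully out to 54 mm. They are too coarse to tell 40 mm from 34 mm.

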